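# Warm the tea bread in the air fryer

### The arm

A 6-joint arm with a two-finger parallel gripper is mounted at the origin on the work surface. World frame = base frame: x ahead of the robot, y to its left, z up, the work surface at z = 0. Lengths are in m, angles in degrees, forces in N, time in s.
With the tool pointing down it reaches from about 0.25 to 0.725 m from the base axis. Payload 9.7 kg.
Tool frame: the origin (TCP) lies midway between the tips of the shut fingers; the grasp point (between the pads) lies 19 mm behind it; z points along the fingers, y is the direction in which the jaws open and shut (so a half turn about z gives the same grasp; the last joint's range is limited). The gripper opens to 85 mm and grips with 20 to 120 N. Pads are 22 mm wide; open, the fingers measure 114 mm over their backs; the gripper's body (76 mm by 85 mm) begins 54 mm behind the grasp point. The pads swing forward as they close: fully open they stand 13 mm farther back than shut.
Start: joints at [-71.562, 4.979, 10.078, 95.1, 0, 90], TCP at [0.174, -0.522, 0.231] pointing down, gripper open.
Joint ranges: [-179.16, 179.16], [-48.56, 103.87], [-65.8, 70.77], [-126.05, 130.52], [-82.76, 87.17], [-180, 180]. Speed limits (degrees/s): [127.2, 127.2, 147.25, 180, 180, 180].

### API

Orientations are given as [roll, pitch, yaw] about the fixed x, y, z axes, in that order (R = Rz(yaw) Ry(pitch) Rx(roll)).
In Python, from workcell import bot, camera, recognise gives the robot as it stands. The module is installed in compiled form; this text tells all that it offers.
- The arm moves only by the tool apply_moves, never from a script. Its argument "targets" is one flat list of numbers, 7 for each row, row after row: the shift along the world's x, y, z in units of 30 mm (1.0 is 30 mm), then the turn, a rotation vector about the world's x, y, z in units of 6 degrees (1.0 is 6 degrees), then the opening, from 0 (shut) to 1 (fully open). A call has 1 to 5 rows; each row is the pose to reach, as a shift and turn from the pose commanded when the call began; what a row does not reach only later rows make up. A row lasts 1/10 s, in which the tool goes at most 50 mm and 8.59 degrees, less where a joint would pass 70% of its speed; a pose out of reach is approached as far as the arm can. A call with a gripper value outside its range is refused whole. The fingers move at their own pace and stop on an object; "newtons" is the grip in N (left out, the last holds). Time passes only in rows, so rows that repeat a pose let the fingers close. It gives the time, the measured TCP pose, the force and the opening at its end, in the units of the state.
- bot.get_obs(): the state, without advancing time (a new reading comes with each control period).
- camera(name): name is "scene" or "top" or "wrist"; returns a dict with "img" (480x640x3 uint8, red, green, blue), "intrinsics" (3x3 intrinsics, pixels), "k1" (the pictures are not rectified: a ray, as slopes to the right and down, at radius r is drawn at 1 + k1 r^2 times it, then the intrinsics apply), "origin" and "rotation" of the camera in the world. Camera axes: x right, y up, looking along -z (the intrinsics and any distortion apply to the point x, -y, -z); pixel columns grow to the right and rows downward; lengths in m; the calibration is good to about 2 mm. A picture is of the moment at which its call begins. There is no depth.
- bot.job_done(): hands the job in, once; it reports no verdict.
Trained networks look in the newest picture that a camera, given by its name, has taken for a name from the list of things; names that differ only in an ending like _2 or _b are one class to them, and where a whole thing is asked for, a point or a joint stands for the part that bears it (a point fixed in the world has none). Each returns a list of dicts, best first, with "conf" (0 to 1); they miss things now and then, are a little off and sometimes report something else, mostly with a low value. They report only what shows in the picture. A call takes as long as a camera call.
- recognise(query, camera): "box" ([left, top, right, bottom] in pixels, round what is visible of it).
The state is a dict: "time": time; "q": joint angles; "qd": joint speeds; "joint_efforts": joint torques, N m; "ee_pos": TCP position; "tcp_rot": TCP orientation; "wrist_force": force on the tool from outside, world axes, zero at the start; "torque": the same for the moment, N m; "opening": finger opening in m.
Only numpy, scipy, OpenCV 4.12 (cv2) and the standard library are available. Lean on these libraries where they do the work, as an engineer would, in place of code of your own. Each camera call takes 0.05 s, during which the arm holds its last target.

### The job

Warm up all the slices of tea bread from the bread board in the air fryer: pull its drawer out, lay the oblong slices flat on the floor of the basket, none on top of another, then push the drawer home until its catch snaps in, and only then turn the dial on top clockwise from off to on. Use the slices only: the round cookie on the board is not to be picked up, and the mug and the jar are neither knocked over nor shoved about.

Things in the scene. Friction and masses are not known exactly. Their poses are not given: they have to be found in the camera images.
- fryer: the black drawer air fryer, fixed on the table, 330 mm wide (y), 360 mm deep (x), 270 mm high; origin at the centre of its underside; its front (drawer side) faces its own -x. The front face is at x = -0.18; above 160 mm height the front slopes back to the top, which begins 80 mm behind the front face
- drawer (a joint): how far the drawer is out, in m: 0 fully home, 0.225 at its outer stop; it slides along the fryer's x axis (out is -x). About 2 N of friction; in the last 15 mm a sprung catch resists with 10 to 12 N, and past 6 mm it snaps over and holds the drawer at 0; about the same pull frees it. Starts ajar, outside the catch
- basket_in (a point): centre of the inner floor of the drawer's basket, 38 mm above the table; moves with the drawer, axes parallel to the fryer's. Inner floor 222 mm (x) by 260 mm (y); walls 44 mm high; at its -x end the drawer's front panel, 18 mm thick, reaches 142 mm above the table. With the drawer fully out the whole basket is clear of the fryer's front
- drawer_handle (a point): centre of the drawer's handle, a grey horizontal bar standing out 85 mm along the fryer's -x from the middle of the drawer's front panel, 28 mm wide (y) and 26 mm high, its centre 105 mm above the table, free all round; can be pinched across its width from above
- dial (a joint): angle of the dial in rad: 0 is off, 1.2 is on (both end stops); it grows as the dial is turned clockwise seen from above. A sprung detent of up to 0.14 N m pushes it to the nearer end, away from the middle (0.6)
- dial_grip (a point): on the dial's vertical axis, 304 mm above the table, in the middle of its grip bar: 52 mm long (its x axis, along the fryer's x when off), 15 mm wide (y), from 280 to 312 mm above the table, on a disc of 27 mm radius whose top is at 280 mm. A white line marks its pointing end (to the fryer's front when off)
- board: the pale marble bread board, fixed, 360 mm (x) by 250 mm (y), 12 mm thick; origin at the centre of its underside
- slice1: a dark brown slice of tea bread, a flat block with rounded edges 75 mm long (its y axis), 45 mm wide (x) and 22 mm thick (z); origin at its centre; 70 g; lies flat on the bread board at the start; None if this slice is absent. Like every slice it may be told from the cookie by its oblong shape
- slice2: a dark brown slice of tea bread, a flat block with rounded edges 75 mm long (its y axis), 45 mm wide (x) and 22 mm thick (z); origin at its centre; 70 g; lies flat on the bread board at the start; None if this slice is absent. Like every slice it may be told from the cookie by its oblong shape
- slice3: a dark brown slice of tea bread, a flat block with rounded edges 75 mm long (its y axis), 45 mm wide (x) and 22 mm thick (z); origin at its centre; 70 g; lies flat on the bread board at the start; None if this slice is absent. Like every slice it may be told from the cookie by its oblong shape
- slice4: a dark brown slice of tea bread, a flat block with rounded edges 75 mm long (its y axis), 45 mm wide (x) and 22 mm thick (z); origin at its centre; 70 g; lies flat on the bread board at the start; None if this slice is absent. Like every slice it may be told from the cookie by its oblong shape
- slice5: a dark brown slice of tea bread, a flat block with rounded edges 75 mm long (its y axis), 45 mm wide (x) and 22 mm thick (z); origin at its centre; 70 g; lies flat on the bread board at the start; None if this slice is absent. Like every slice it may be told from the cookie by its oblong shape
- cookie1: a round cookie, 62 mm across and 16 mm high, on the bread board among the slices; origin at the centre of its underside. To be left; it must not be lifted
- mug: the tall stoneware mug, 98 mm across and 140 mm high; origin at the centre of its underside; to be left
- jar: a closed jar, 68 mm across and 100 mm high; origin at the centre of its underside; to be left
- knife: a table knife that lies across the board's +x end, 190 mm long and 20 mm wide; origin near its middle; in nobody's way, may be left

How it is judged:
By the outcome, as a careful person would: the job done as asked, in the order asked, and still so for the second after the job is handed in, with the robot touching nothing.
Of slice1, slice2, slice3, slice4, slice5 only 3 to 5 are there at a start; the rules pass over those that are not, and their reading is None.
At some moment in a run one of slice1, slice2, slice3, slice4, slice5 may be knocked a few centimetres aside while the robot is not near it.
Once in a run the grip may slacken for a moment while it holds something.
It also fails if it takes over 210 s, if anything falls off the work surface, if the arm or the gripper's body presses on something with over 40 N, if the wrist force passes 120 N, or if a joint passes its speed limit or range.

## Working session

There is one attempt and no reset: what is moved stays moved. The work goes in short steps, Python scripts to look and compute and a tool call to move; the robot and the scene stay as the last step left them, time stands still between calls to the robot, and variables do not carry over. Pictures are saved under pics/ and viewed, and the job is handed in when it is done.

Besides the shell and the picture viewer there is one more tool, called after "Emit:" by a JSON object that holds its "method" and its "body", one argument or row to a line. apply_moves: Moves the arm, as the interface text tells. Its arguments: {"type":"object","properties":{"targets":{"type":"array"},"newtons":{"type":"number"}},"required":["targets"]}

```bash
mkdir -p pics; cat > h.py <<'E'
import numpy as np, cv2
from workcell import bot, camera, recognise
def snap(n,f):
    c=camera(n); cv2.imwrite('pics/'+f,c['img'][:,:,::-1]); return c
def pix(c,P):
    P=np.atleast_2d(P); p=(P-np.array(c['origin']))@np.array(c['rotation'])
    u=np.stack([p[:,0]/-p[:,2],-p[:,1]/-p[:,2]],1); r2=(u**2).sum(1,keepdims=True)
    u=u*(1+c['k1']*r2); K=np.array(c['intrinsics'])
    return u@K[:2,:2].T+K[:2,2]
def ray(c,uv,z):
    K=np.array(c['intrinsics']); d=(np.linalg.inv(K[:2,:2])@(np.array(uv,float)-K[:2,2])); u=d.copy()
    for _ in range(20): u=d/(1+c['k1']*(u@u))
    v=np.array(c['rotation'])@np.array([u[0],-u[1],-1.]); o=np.array(c['origin'])
    return o+v*(z-o[2])/v[2]
E
python3 - <<'E'
from h import *
for n in ['scene','top','wrist']:
    c=snap(n,n+'0.png'); print(n,c['origin'],c['k1'],np.round(c['intrinsics'],1).tolist(),np.round(c['rotation'],3).tolist())
for n in ['top','scene']:
  for q in ['slice1','cookie1','mug','jar','drawer_handle','fryer','dial','board','knife']:
    print(n,q,[(np.round(r['box']).tolist(),round(r['conf'],2)) for r in recognise(q,n)])
print(bot.get_obs())
E
```

```text
scene [0.61824434 0.40887509 1.23830343] -0.07446268744595268 [[436.0, 0.0, 318.7], [0.0, 436.0, 238.0], [0.0, 0.0, 1.0]] [18.287, 0.304, 170.545]
top [0.4546078  0.06791867 1.43162992] -0.0250839775608258 [[523.9, 0.0, 323.5], [0.0, 523.9, 246.5], [0.0, 0.0, 1.0]] [6.001, 0.125, -89.06]
wrist [ 0.24407275 -0.49741582  0.3732533 ] -0.060748445432910025 [[352.6, 0.0, 316.7], [0.0, 352.6, 238.1], [0.0, 0.0, 1.0]] [-17.061, 0.05, -71.524]
top slice1 [([213.0, 272.0, 245.0, 294.0], 0.76), ([256.0, 269.0, 288.0, 288.0], 0.69), ([251.0, 234.0, 283.0, 258.0], 0.6), ([259.0, 305.0, 288.0, 328.0], 0.59), ([213.0, 314.0, 241.0, 335.0], 0.57)]
top cookie1 [([216.0, 240.0, 232.0, 261.0], 0.56)]
top mug [([342.0, 151.0, 389.0, 205.0], 0.95)]
top jar []
top drawer_handle [([390.0, 218.0, 465.0, 337.0], 0.64)]
top fryer [([391.0, 174.0, 629.0, 338.0], 0.81)]
top dial [([513.0, 247.0, 540.0, 267.0], 0.83)]
top board [([199.0, 205.0, 299.0, 348.0], 0.72)]
top knife [([204.0, 218.0, 274.0, 228.0], 0.72)]
scene slice1 [([338.0, 291.0, 361.0, 318.0], 0.96), ([365.0, 282.0, 391.0, 311.0], 0.86), ([352.0,
[... 427 characters left out ...]

scene knife [([287.0, 309.0, 308.0, 378.0], 0.77)]
{'time': 1.05, 'q': array([-7.15614515e+01,  4.97807090e+00,  1.00795714e+01,  9.50994883e+01,
       -1.91849974e-04,  8.99997763e+01]), 'qd': array([ 0.03426453,  0.03241847, -0.01353042, -0.05024923,  0.03175036,
       -0.05272389]), 'joint_efforts': array([ 1.50730892e-03, -5.20107973e+01,  4.64866233e+01,  1.65402649e-03,
        6.70549142e-06, -1.97415102e-05]), 'ee_pos': array([ 0.17395838, -0.52176888,  0.23130427]), 'tcp_rot': array([1.79997988e+02, 1.91857831e-04, 1.84387722e+01]), 'wrist_force': array([-0.01003056, -0.05198566,  0.03688807]), 'torque': array([0.02584447, 0.00016031, 0.0004397 ]), 'opening': 0.08509942758888982}
```

View pictures.

```bash
sed -i "s/np.array(c\['rotation'\])/Rm(c)/" h.py; cat >> h.py <<'E'
from scipy.spatial.transform import Rotation as Ro
def Rm(c): return Ro.from_euler('xyz',c['rotation'],degrees=True).as_matrix()
E
python3 - <<'E'
import cv2
a=cv2.imread('pics/top0.png')[140:360,180:640]; cv2.imwrite('pics/top0c.png',cv2.resize(a,None,fx=1.7,fy=1.7,interpolation=3))
a=cv2.imread('pics/scene0.png')[0:440,200:440]; cv2.imwrite('pics/scene0c.png',cv2.resize(a,None,fx=1.36,fy=1.36,interpolation=3))
E
```

```text
(no output)
```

View pics/top0.png

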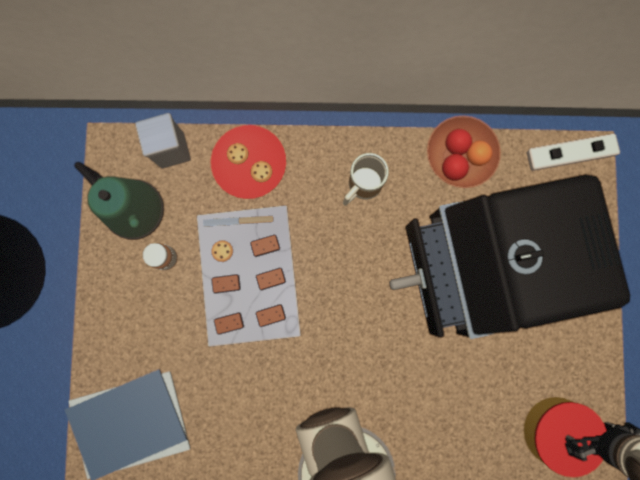

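View pics/scene0.png

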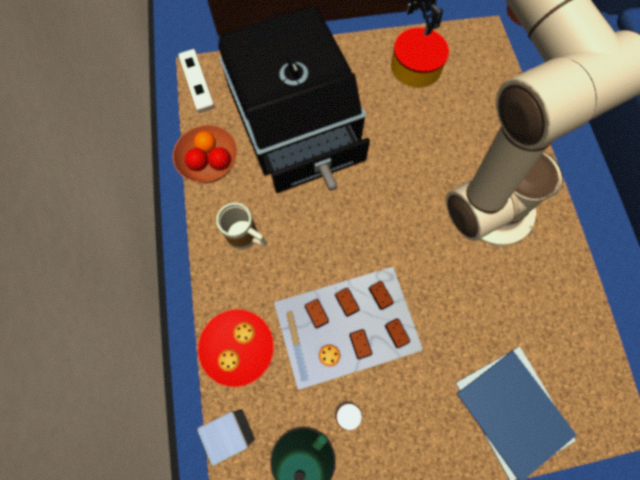

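View pics/wrist0.png

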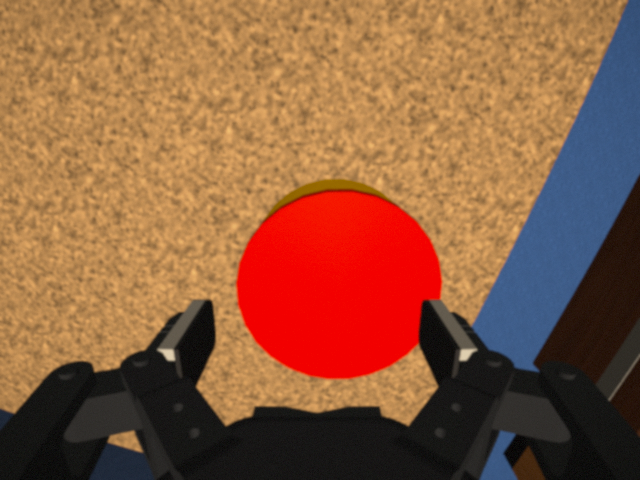

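```bash
ls pics
```

```text
scene0.png
scene0c.png
top0.png
top0c.png
wrist0.png
```

View pics/top0c.png

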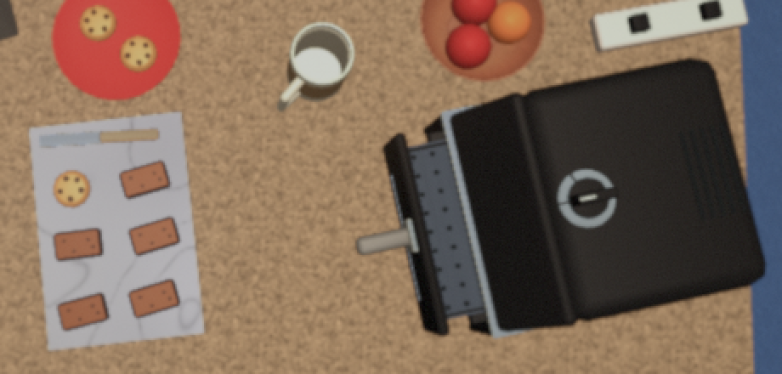

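```bash
cat >> h.py <<'E'
def slices(c,z=0.034,roi=None):
    im=c['img']; hsv=cv2.cvtColor(im,cv2.COLOR_RGB2HSV)
    im_=im.astype(int)
    m=((im_[:,:,0]-im_[:,:,2]>45)&(im_[:,:,0]<190)&(im_[:,:,1]<105)).astype(np.uint8)
    m=cv2.morphologyEx(m,cv2.MORPH_CLOSE,np.ones((3,3)))
    n,l,s,ce=cv2.connectedComponentsWithStats(m); out=[]
    for i in range(1,n):
        if s[i,4]<120: continue
        cx,cy=ce[i]
        if roi and not(roi[0]<cx<roi[2] and roi[1]<cy<roi[3]): continue
        ys,xs=np.where(l==i); W=np.array([ray(c,(x,y),z)[:2] for x,y in zip(xs,ys)])
        (x,y),(w,h),a=cv2.minAreaRect((W*1000).astype(np.float32))
        if w<h: w,h,a=h,w,a+90
        a=(a+90)%180-90
        out.append((round(x/1000,4),round(y/1000,4),round(w),round(h),round(a),s[i,4],cx.round(),cy.round()))
    return out
E
python3 - <<'E'
from h import *
c=camera('top')
for s in slices(c,roi=(195,200,300,350)): print(s)
# dial & handle
print('dial',ray(c,(526.5,256.5),0.28), 'dial box', ray(c,(526,257),.31))
for uv in [(391,284),(424,280)]: print('handle',ray(c,uv,0.118))
for uv in [(407,222),(436,335),(420,220),(444,333)]: print('panel',ray(c,uv,0.142))
for uv in [(443,209),(489,198),(598,177),(629,305),(519,329),(472,335)]: print('fr',ray(c,uv,0.27))
print('mug',ray(c,(370,171),.14),ray(c,(346,201),.1),'jar',ray(c,(156,255),.1))
E
```

```text
(0.6027, 0.2316, 69, 39, -72, np.int32(156), np.float64(265.0), np.float64(245.0))
(0.5138, 0.2141, 68, 39, -72, np.int32(151), np.float64(271.0), np.float64(279.0))
(0.4986, 0.3341, 69, 39, -82, np.int32(366), np.float64(225.0), np.float64(283.0))
(0.4165, 0.2117, 69, 39, -72, np.int32(345), np.float64(270.0), np.float64(315.0))
(0.3938, 0.3223, 69, 39, -74, np.int32(381), np.float64(228.0), np.float64(323.0))
dial [ 0.56063977 -0.37705743  0.28      ] dial box [ 0.55677894 -0.36435566  0.31      ]
handle [ 0.50100884 -0.09751564  0.118     ]
handle [ 0.51231898 -0.18022241  0.118     ]
panel [ 0.65476137 -0.13385922  0.142     ]
panel [ 0.37787776 -0.20461333  0.142     ]
panel [ 0.66032787 -0.16625494  0.142     ]
panel [ 0.38298607 -0.22416005  0.142     ]
fr [ 0.66577878 -0.19488156  0.27      ]
fr [ 0.69270435 -0.29912463  0.27      ]
fr [ 0.74575908 -0.54952854  0.27      ]
fr [ 0.45704864 -0.60802195  0.27      ]
fr [ 0.40113057 -0.36071322  0.27      ]
fr [ 0.38663717 -0.25675016  0.27      ]
mug [ 0.78337137 -0.04108022  0.14      ] [0.71346439 0.01692687 0.1       ] jar [0.56571753 0.50134113 0.1       ]
```

Emit:
{"method": "apply_moves", "body": {
  "targets": [0, 0, 5.5, 0, 0, 1.4, 1, 0, 0, 5.5, 0, 0, 2.8, 1, 0, 0, 5.5, 0, 0, 4.2, 1, 0, 0, 5.5, 0, 0, 5.6, 1, 2, 4, 5.5, 0, 0, 7, 1]
}}

```text
time: 1.6
ee_pos: [0.1962, -0.4816, 0.3957]
tcp_rot: [-180.0, 0.0, 60.6]
wrist_force: [1.7, -0.4, -0.9]
opening: 0.0857
```

Emit:
{"method": "apply_moves", "body": {
  "targets": [1, 2, 0, 0, 0, 1.4, 1, 2, 4, 0, 0, 0, 2.8, 1, 3, 6, 0, 0, 0, 4.2, 1, 4, 8, 0, 0, 0, 5.6, 1, 5, 9.5, 0, 0, 0, 7, 1]
}}

```text
time: 2.1
ee_pos: [0.3107, -0.2528, 0.3966]
tcp_rot: [180.0, 0.0, 102.7]
wrist_force: [2.1, -1.1, -0.1]
opening: 0.0853
```

```bash
python3 - <<'E'
from h import *
o=bot.get_obs(); print(o['time'],o['ee_pos'],o['tcp_rot'],o['q'])
E
```

```text
2.1 [ 0.3106521  -0.25283444  0.39660807] [1.79962734e+02 4.63472911e-02 1.02745059e+02] [-3.91420629e+01 -7.68268038e+00  1.70163417e+01  1.14639555e+02
  7.14335316e-04  3.81128632e+01]
```

Emit:
{"method": "apply_moves", "body": {
  "targets": [0.5, 1, 0, 0, 0, 0, 1, 1, 2.5, 0, 0, 0, 0, 1, 1.5, 4, 0, 0, 0, 0, 1, 2, 5, 0, 0, 0, 0, 1, 2, 5, 0, 0, 0, 0, 1]
}}

```text
time: 2.6
ee_pos: [0.3715, -0.1018, 0.3963]
tcp_rot: [180.0, -0.0, 102.7]
wrist_force: [-0.2, 0.0, 0.2]
opening: 0.0857
```

Emit:
{"method": "apply_moves", "body": {
  "targets": [0, 0, 0, 0, 0, 0, 1, 0, 0, 0, 0, 0, 0, 1]
}}

```text
time: 2.8
ee_pos: [0.3703, -0.1052, 0.3964]
tcp_rot: [180.0, 0.0, 102.4]
wrist_force: [-0.4, -0.1, 0.4]
opening: 0.0851
```

Emit:
{"method": "apply_moves", "body": {
  "targets": [1.5, 0, 0, 0, 0, 0, 1, 3, 0, -1, 0, 0, 0, 1, 4.4, 0, -2.5, 0, 0, 0, 1, 4.4, 0, -4, 0, 0, 0, 1, 4.4, 0, -5, 0, 0, 0, 1]
}}

```text
time: 3.3
ee_pos: [0.5029, -0.1062, 0.2424]
tcp_rot: [-179.8, -0.1, 102.3]
wrist_force: [-0.1, 0.1, -0.5]
opening: 0.0857
```

Emit:
{"method": "apply_moves", "body": {
  "targets": [0, 0, 0, 0, 0, 0, 1, 0, 0, 0, 0, 0, 0, 1]
}}

```text
time: 3.5
ee_pos: [0.502, -0.1057, 0.2474]
tcp_rot: [-180.0, 0.0, 102.3]
wrist_force: [-0.2, 0.3, 0.8]
opening: 0.0853
```

```bash
python3 - <<'E'
from h import *
o=bot.get_obs(); print(o['time'],o['ee_pos'],o['tcp_rot'])
c=snap('wrist','w1.png')
print(pix(c,[[0.501,-0.0975,.118],[.512,-.18,.118],[.5606,-.377,.31]]))
E
```

```text
3.5 [ 0.50202805 -0.10573494  0.24744494] [-1.79998688e+02  4.74159665e-03  1.02338637e+02]
[[318.51501829 218.63984558]
 [310.34528827 311.87896935]
 [316.36769677 739.09660117]]
```

View pics/w1.png

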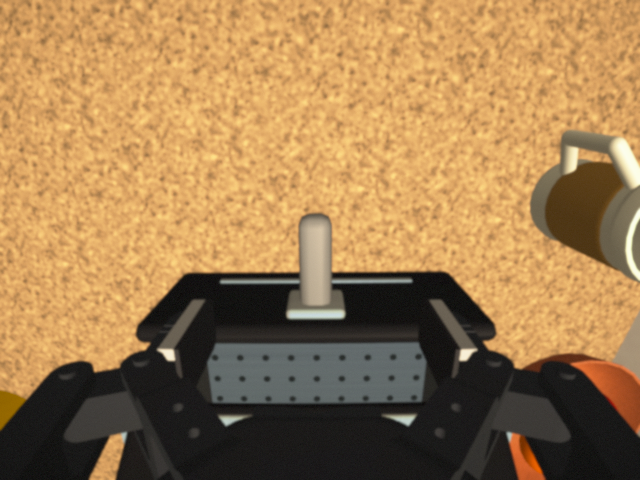

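```bash
python3 - <<'E'
from h import *
c=camera('wrist')
for uv,z in [((315.5,216),.115),((315.5,303),.118),((186,273),.142),((446,273),.142)]: print(uv,ray(c,uv,z))
E
```

```text
(315.5, 216) [ 0.49944368 -0.09697947  0.115     ]
(315.5, 303) [ 0.51573634 -0.17148708  0.118     ]
(186, 273) [ 0.41023701 -0.15582003  0.142     ]
(446, 273) [ 0.60603786 -0.11303598  0.142     ]
```

Emit:
{"method": "apply_moves", "body": {
  "targets": [0.13, -0.68, -1.5, 0, 0, 0, 1, 0.13, -0.68, -3, 0, 0, 0, 1, 0.13, -0.68, -4.3, 0, 0, 0, 1, 0.13, -0.68, -5.1, 0, 0, 0, 1, 0.13, -0.68, -5.1, 0, 0, 0, 0.6],
  "newtons": 50
}}

```text
time: 4.1
ee_pos: [0.5059, -0.1253, 0.0925]
tcp_rot: [-179.9, -0.0, 102.4]
wrist_force: [-0.1, 0.4, 0.5]
opening: 0.0729
```

Emit:
{"method": "apply_moves", "body": {
  "targets": [0, 0, 0, 0, 0, 0, 0, 0, 0, 0, 0, 0, 0, 0, 0, 0, 0, 0, 0, 0, 0, 0, 0, 0, 0, 0, 0, 0]
}}

```text
time: 4.5
ee_pos: [0.505, -0.1261, 0.096]
tcp_rot: [-179.9, 0.1, 102.4]
wrist_force: [-15.9, -4.3, 16.3]
opening: 0.0272
```

Emit:
{"method": "apply_moves", "body": {
  "targets": [-0.11, 0.49, 0, 0, 0, 0, 0, -0.32, 1.46, 0, 0, 0, 0, 0, -0.53, 2.44, 0, 0, 0, 0, 0, -0.8, 3.66, 0, 0, 0, 0, 0, -1.02, 4.7, 0, 0, 0, 0, 0]
}}

```text
time: 5.0
ee_pos: [0.4731, 0.0157, 0.096]
tcp_rot: [-179.8, 0.1, 102.4]
wrist_force: [-19.9, -7.9, 19.1]
opening: 0.027
```

Emit:
{"method": "apply_moves", "body": {
  "targets": [-0.05, 0.2, 0, 0, 0, 0, 0, -0.09, 0.4, 0, 0, 0, 0, 0]
}}

```text
time: 5.2
ee_pos: [0.4705, 0.0278, 0.096]
tcp_rot: [-179.8, 0.1, 102.5]
wrist_force: [-24.1, -8.4, 21.5]
opening: 0.0269
```

```bash
python3 - <<'E'
from h import *
c=snap('top','t1.png');o=bot.get_obs(); print(o['time'],o['ee_pos'],o['tcp_rot'],o['wrist_force'])
cv2.imwrite('pics/t1c.png',cv2.resize(c['img'][140:360,180:640,::-1],None,fx=1.7,fy=1.7,interpolation=3))
E
```

```text
5.25 [0.47035826 0.02837734 0.09598158] [-1.79797101e+02  3.84407040e-02  1.02485856e+02] [-24.32857446  -2.61474123  20.39836746]
```

View pics/t1c.png

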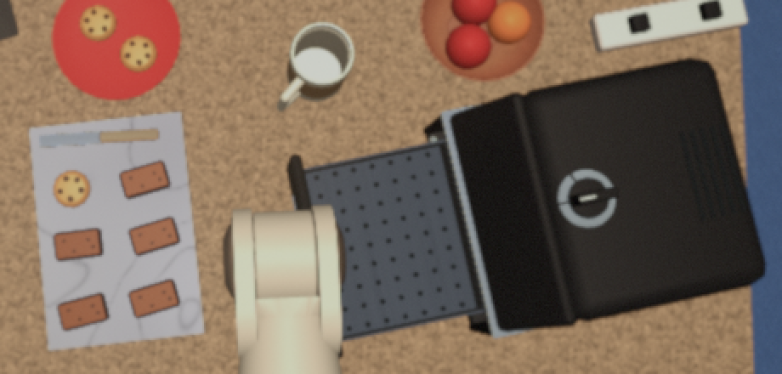

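Emit:
{"method": "apply_moves", "body": {
  "targets": [-0.14, 0.1, 0.05, 0, 0, 0, 0, -0.18, 0.25, 0.05, 0, 0, 0, 0, -0.21, 0.4, 0.05, 0, 0, 0, 0]
}}

```text
time: 5.55
ee_pos: [0.4675, 0.04, 0.0961]
tcp_rot: [179.9, 0.0, 102.4]
wrist_force: [-0.2, -1.9, 5.6]
opening: 0.027
```

Emit:
{"method": "apply_moves", "body": {
  "targets": [-0.02, 0.1, 0, 0, 0, 0, 0, -0.04, 0.2, 0, 0, 0, 0, 0]
}}

```text
time: 5.75
ee_pos: [0.4669, 0.043, 0.0961]
tcp_rot: [179.9, 0.5, 102.3]
wrist_force: [6.6, -35.9, 4.9]
opening: 0.0268
```

Emit:
{"method": "apply_moves", "body": {
  "targets": [0.02, -0.12, 0, 0, 0, 0, 0, 0.02, -0.12, 0, 0, 0, 0, 1, 0.02, -0.12, 0, 0, 0, 0, 1, 0.02, -0.12, 0, 0, 0, 0, 1, 0.02, -0.12, 0, 0, 0, 0, 1]
}}

```text
time: 6.25
ee_pos: [0.4661, 0.0425, 0.0946]
tcp_rot: [-180.0, -0.0, 102.4]
wrist_force: [-0.0, 0.4, -0.3]
opening: 0.0825
```

Emit:
{"method": "apply_moves", "body": {
  "targets": [0, 0, 1.5, 0, 0, 0, 1, 0, 0, 3, 0, 0, 0, 1, 0, 0, 4.5, 0, 0, 0, 1, 0, 1.5, 5, 0, 0, 0, 1, 0, 2.5, 5, 0, 0, 0, 1]
}}

```text
time: 6.75
ee_pos: [0.4671, 0.1186, 0.2479]
tcp_rot: [179.7, -0.0, 102.3]
wrist_force: [0.1, -0.2, 0.0]
opening: 0.0855
```

```bash
python3 - <<'E'
from h import *
o=bot.get_obs(); print(o['time'],o['ee_pos'],o['tcp_rot'],o['wrist_force'])
c=snap('wrist','w2.png')
c=camera('top')
for s in slices(c,roi=(195,200,300,350)): print(s)
cv2.imwrite('pics/t2c.png',cv2.resize(c['img'][140:360,180:640,::-1],None,fx=1.7,fy=1.7,interpolation=3))
s=snap('scene','s2.png'); cv2.imwrite('pics/s2c.png',cv2.resize(s['img'][0:300,180:480,::-1],None,fx=2,fy=2,interpolation=3))
E
```

```text
6.75 [0.46714786 0.11859101 0.24788466] [ 1.79725111e+02 -3.18740731e-02  1.02341921e+02] [ 0.13801075 -0.24209116  0.01522268]
(0.6029, 0.2315, 69, 39, -72, np.int32(140), np.float64(265.0), np.float64(245.0))
(0.4986, 0.3341, 69, 39, -82, np.int32(263), np.float64(224.0), np.float64(284.0))
(0.3936, 0.3225, 69, 39, -74, np.int32(385), np.float64(228.0), np.float64(323.0))
```

View pics/w2.png

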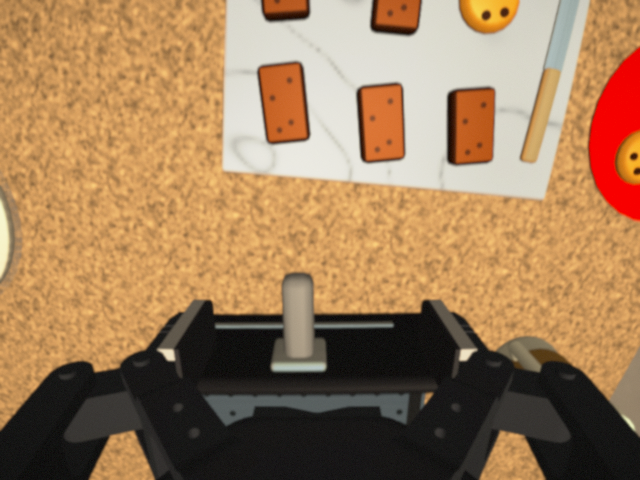

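View pics/t2c.png

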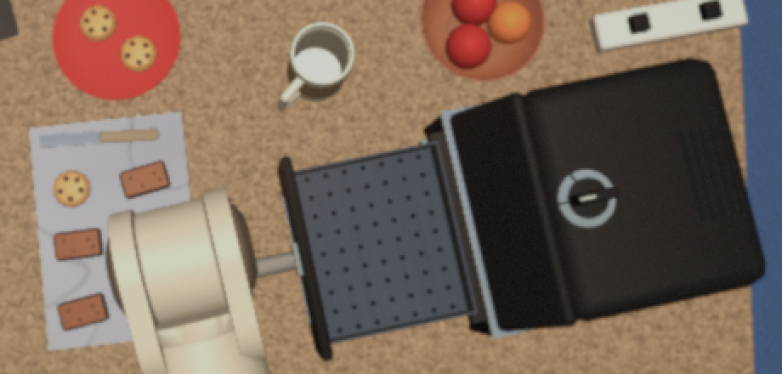

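View pics/s2c.png

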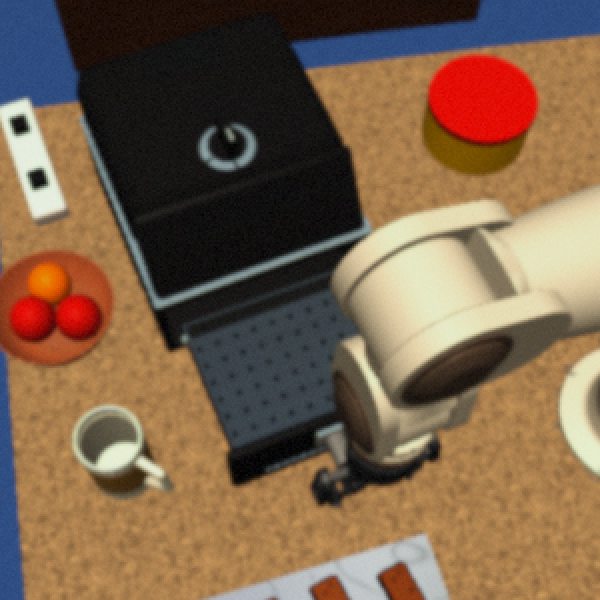

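```bash
python3 - <<'E'
from h import *
c=camera('top')
P=[ray(c,(180+u/1.7,140+v/1.7),.082) for u,v in [(302,173),(436,145),(473,313),(330,340)]]; print(np.round(P,3),np.mean(P,0))
d=np.array([.213,-.977]); e=np.array([.977,.213]); b=np.array([.507,-.137])
im=c['img'].copy()
for dx in(-.111,.111):
  for dy in (-.13,.13):
    for z,col in((.038,(255,255,0)),(.082,(0,255,0))):
      p=b+dx*d+dy*e; u=pix(c,[p[0],p[1],z])[0]; cv2.circle(im,(int(round(u[0])),int(round(u[1]))),1,col,-1)
cv2.imwrite('pics/t3.png',cv2.resize(im[190:360,330:520,::-1],None,fx=3.5,fy=3.5,interpolation=0))
w=camera('wrist'); 
for s in slices(w): print(s)
E
```

```text
[[ 0.61  -0.015  0.082]
 [ 0.657 -0.22   0.082]
 [ 0.403 -0.274  0.082]
 [ 0.359 -0.06   0.082]] [ 0.50720735 -0.1422982   0.082     ]
(0.4006, 0.2902, 41, 12, 12, np.int32(649), np.float64(288.0), np.float64(7.0))
(0.5003, 0.3066, 42, 25, 14, np.int32(992), np.float64(402.0), np.float64(13.0))
(0.7349, 0.2624, 146, 33, -78, np.int32(259), np.float64(605.0), np.float64(125.0))
(0.4152, 0.2096, 70, 41, -72, np.int32(689), np.float64(286.0), np.float64(102.0))
(0.5115, 0.212, 71, 42, -72, np.int32(604), np.float64(381.0), np.float64(122.0))
(0.6, 0.2295, 70, 42, -72, np.int32(1738), np.float64(481.0), np.float64(125.0))
(0.7691, 0.2381, 50, 19, -70, np.int32(173), np.float64(626.0), np.float64(160.0))
(0.7905, -0.0016, 62, 17, 3, np.int32(270), np.float64(549.0), np.float64(357.0))
```

View pics/t3.png

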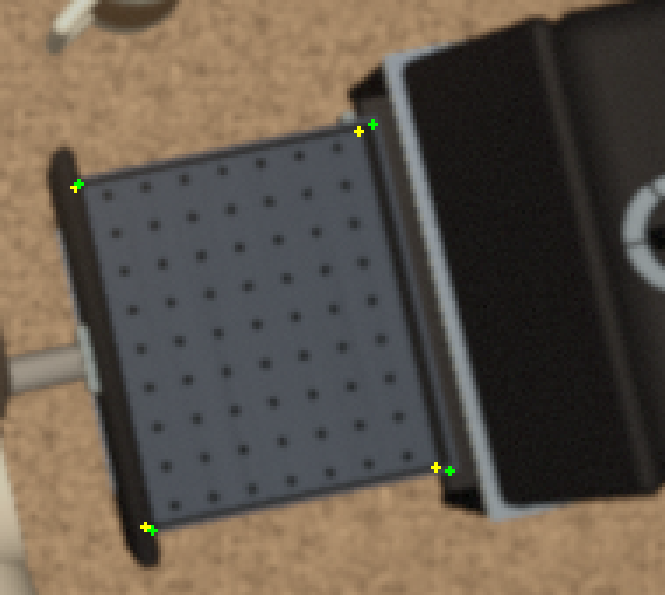

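Emit:
{"method": "apply_moves", "body": {
  "targets": [-1.7, 3.1, -1, 0, 0, 0.95, 0.8, -1.7, 3.1, -2, 0, 0, 0.95, 0.8, -1.7, 3.1, -4, 0, 0, 0.95, 0.8, -1.7, 3.1, -5, 0, 0, 0.95, 0.8, -1.7, 3.1, -5, 0, 0, 0.95, 0.8]
}}

```text
time: 7.5
ee_pos: [0.4119, 0.2084, 0.0891]
tcp_rot: [-179.5, 0.1, 108.1]
wrist_force: [0.4, -1.3, -0.1]
opening: 0.0684
```

```bash
cat >> h.py <<'E'
def go(x,y,z,yaw=None):
    o=bot.get_obs(); p=o['ee_pos']; r=o['tcp_rot']
    print('t',round(o['time'],2),np.round(p,4),np.round(r,1),'F',np.round(o['wrist_force'],1),'op',round(o['opening'],4))
    print('delta units',np.round((np.array([x,y,z])-p)/.03,2), 'yaw units', None if yaw is None else round((yaw-r[2])/6,2))
E
python3 - <<'E'
from h import *
go(.416,.2105,.013,108)
c=snap('wrist','w3.png')
for s in slices(c): print(s)
E
```

```text
t 7.5 [0.4119 0.2084 0.0891] [-1.795e+02  1.000e-01  1.081e+02] F [ 0.4 -1.3 -0.1] op 0.0684
delta units [ 0.14  0.07 -2.54] yaw units -0.02
(0.2567, 0.2996, 15, 7, -85, np.int32(179), np.float64(87.0), np.float64(18.0))
(0.393, 0.3165, 63, 41, -74, np.int32(9439), np.float64(349.0), np.float64(59.0))
(0.4958, 0.3315, 70, 41, -82, np.int32(9709), np.float64(538.0), np.float64(101.0))
(0.5543, 0.3322, 49, 17, -58, np.int32(845), np.float64(623.0), np.float64(140.0))
(0.4143, 0.2113, 71, 41, -72, np.int32(7568), np.float64(324.0), np.float64(255.0))
(0.5105, 0.2136, 71, 41, -72, np.int32(5832), np.float64(473.0), np.float64(293.0))
(0.5995, 0.2313, 72, 42, -72, np.int32(5420), np.float64(601.0), np.float64(312.0))
(0.2823, 0.0697, 232, 23, 51, np.int32(377), np.float64(93.0), np.float64(376.0))
(0.4107, 0.1018, 95, 59, -22, np.int32(282), np.float64(271.0), np.float64(396.0))
(0.4917, 0.1319, 52, 32, 69, np.int32(124), np.float64(392.0), np.float64(397.0))
(0.6565, 0.1547, 112, 2, -24, np.int32(123), np.float64(602.0), np.float64(417.0))
(0.5924, 0.1074, 80, 5, -37, np.int32(131), np.float64(503.0), np.float64(449.0))
```

View pics/w3.png

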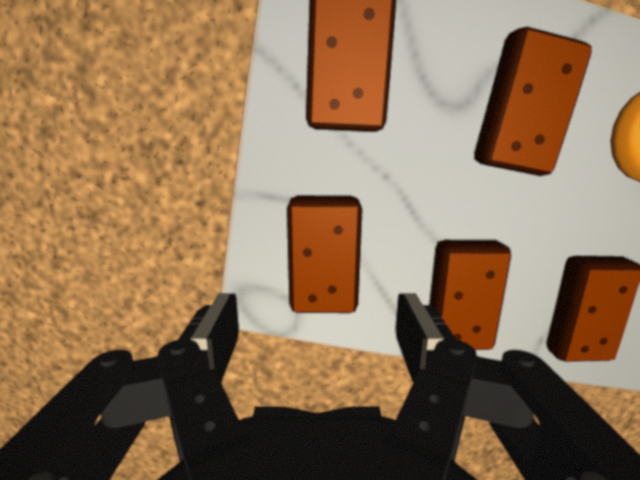

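Emit:
{"method": "apply_moves", "body": {
  "targets": [0.1, 0.1, -1.3, 0, 0, 0, 0.8, 0.1, 0.1, -2.2, 0, 0, 0, 0.8, 0.1, 0.1, -2.55, 0, 0, 0, 0.8, 0.1, 0.1, -2.55, 0, 0, 0, 0.8],
  "newtons": 40
}}

```text
time: 7.95
ee_pos: [0.4189, 0.2128, 0.0192]
tcp_rot: [-180.0, 0.0, 108.1]
wrist_force: [0.1, -1.0, 1.1]
opening: 0.0684
```

Emit:
{"method": "apply_moves", "body": {
  "targets": [0, 0, 0, 0, 0, 0, 0.3, 0, 0, 0, 0, 0, 0, 0.3, 0, 0, 0, 0, 0, 0, 0.3, 0, 0, 0, 0, 0, 0, 0.3]
}}

```text
time: 8.35
ee_pos: [0.4196, 0.2137, 0.0208]
tcp_rot: [179.8, -0.0, 108.1]
wrist_force: [0.4, -1.2, 5.5]
opening: 0.0439
```

Emit:
{"method": "apply_moves", "body": {
  "targets": [0, 0, 0, 0, 0, 0, 0.8, 0, 0, 0, 0, 0, 0, 0.8, 0, 0, -0.28, 0, 0, 0, 0.7, 0, 0, -0.28, 0, 0, 0, 0.3, 0, 0, -0.28, 0, 0, 0, 0.3]
}}

```text
time: 8.85
ee_pos: [0.4184, 0.2134, 0.01]
tcp_rot: [180.0, -0.0, 108.1]
wrist_force: [1.0, 0.5, 7.1]
opening: 0.0443
```

Emit:
{"method": "apply_moves", "body": {
  "targets": [0, 0, 0, 0, 0, 0, 0.3, 0, 0, 0, 0, 0, 0, 0.3]
}}

```text
time: 9.05
ee_pos: [0.4184, 0.2134, 0.01]
tcp_rot: [180.0, -0.0, 108.1]
wrist_force: [0.8, -0.2, 4.2]
opening: 0.0442
```

Emit:
{"method": "apply_moves", "body": {
  "targets": [0, 0, 0.5, 0, 0, 0, 0.3, 0, 0, 2, 0, 0, 0, 0.3, 0, 0, 3.7, 0, 0, 0, 0.3, 0.1, -1, 5.3, 0, 0, 0, 0.3, 0.2, -2.3, 6.7, 0, 0, -0.95, 0.3]
}}

```text
time: 9.55
ee_pos: [0.4231, 0.154, 0.2015]
tcp_rot: [180.0, -0.0, 102.5]
wrist_force: [0.5, 0.5, -1.5]
opening: 0.0444
```

Emit:
{"method": "apply_moves", "body": {
  "targets": [0.1, -1.5, 0, 0, 0, 0, 0.3, 0.2, -3, 0, 0, 0, 0, 0.3, 0.3, -4.5, 0, 0, 0, 0, 0.3, 0.4, -6, 0, 0, 0, 0, 0.3, 0.4, -7.5, 0, 0, 0, 0, 0.3]
}}

```text
time: 10.05
ee_pos: [0.435, -0.0727, 0.1992]
tcp_rot: [-180.0, -0.0, 102.4]
wrist_force: [-0.0, 0.3, -0.9]
opening: 0.0443
```

Emit:
{"method": "apply_moves", "body": {
  "targets": [0, -1.3, 0, 0, 0, 0, 0.3, 0, -2.5, 0, 0, 0, 0, 0.3, 0, -2.5, 0, 0, 0, 0, 0.3]
}}

```text
time: 10.35
ee_pos: [0.4348, -0.1491, 0.1988]
tcp_rot: [-179.9, -0.0, 102.2]
wrist_force: [-0.4, 0.6, -1.0]
opening: 0.0442
```

```bash
python3 - <<'E'
from h import *
go(.4365,-.192,.06,102.3)
c=snap('wrist','w4.png')
E
```

```text
t 10.35 [ 0.4348 -0.1491  0.1988] [-179.9   -0.   102.2] F [-0.4  0.6 -1. ] op 0.0442
delta units [ 0.06 -1.43 -4.63] yaw units 0.02
```

View pics/w4.png

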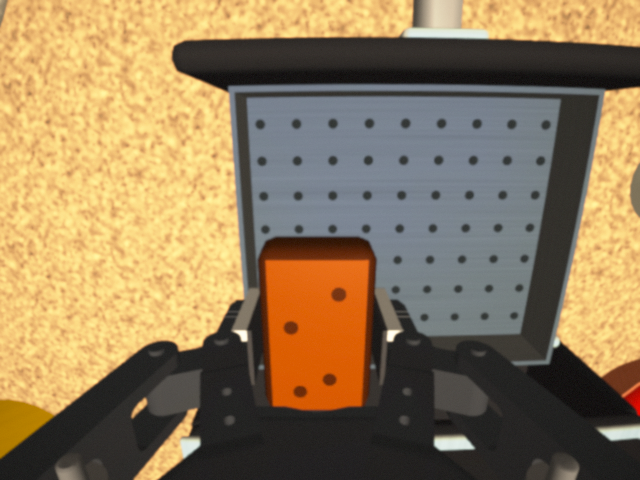

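Emit:
{"method": "apply_moves", "body": {
  "targets": [0.06, -1.43, -1, 0, 0, 0, 0.3, 0.06, -1.43, -2.5, 0, 0, 0, 0.3, 0.06, -1.43, -4, 0, 0, 0, 0.3, 0.06, -1.43, -4.6, 0, 0, 0, 0.3, 0.06, -1.43, -4.6, 0, 0, 0, 0.3]
}}

```text
time: 10.9
ee_pos: [0.4353, -0.187, 0.0585]
tcp_rot: [-179.7, -0.2, 102.5]
wrist_force: [0.7, 0.1, 0.1]
opening: 0.0441
```

Emit:
{"method": "apply_moves", "body": {
  "targets": [0, 0, 0, 0, 0, 0, 0.3]
}}

```text
time: 11.0
ee_pos: [0.4375, -0.1881, 0.0624]
tcp_rot: [180.0, -0.0, 102.5]
wrist_force: [0.4, -0.3, -1.0]
opening: 0.0442
```

Lower 22 mm, release with a modest opening, rise.

Emit:
{"method": "apply_moves", "body": {
  "targets": [0, -0.1, -0.4, 0, 0, 0, 0.3, 0, -0.1, -0.75, 0, 0, 0, 0.3, 0, -0.1, -0.75, 0, 0, 0, 0.3]
}}

```text
time: 11.3
ee_pos: [0.4367, -0.1916, 0.0381]
tcp_rot: [-179.9, -0.1, 102.4]
wrist_force: [-0.9, 0.3, -1.2]
opening: 0.0443
```

Emit:
{"method": "apply_moves", "body": {
  "targets": [0, 0, 0, 0, 0, 0, 0.65, 0, 0, 0, 0, 0, 0, 0.65, 0, 0, 1, 0, 0, 0, 0.65, 0, 0.3, 2.5, 0, 0, 0, 0.65, 0, 0.6, 4, 0, 0, 0, 0.65]
}}

```text
time: 11.8
ee_pos: [0.4368, -0.1736, 0.1609]
tcp_rot: [-180.0, -0.0, 102.4]
wrist_force: [1.1, -0.5, -0.3]
opening: 0.0557
```

Emit:
{"method": "apply_moves", "body": {
  "targets": [0, 1, 1, 0, 0, 0, 0.8, 0.6, 2.5, 1.2, 0, 0, 0, 0.8, 1.2, 4, 1.2, 0, 0, 0, 0.8, 1.8, 5.5, 1.2, 0, 0, 0, 0.8, 2.2, 7, 1.2, 0, 0, 0.5, 0.8]
}}

```text
time: 12.3
ee_pos: [0.5041, 0.0381, 0.196]
tcp_rot: [179.9, 0.0, 105.4]
wrist_force: [0.9, -0.7, -0.2]
opening: 0.0684
```

```bash
python3 - <<'E'
from h import *
go(.5118,.2135,.06,108)
c=snap('wrist','w5.png')
for s in slices(c):
    if s[3]>35: print(s)
c=camera('top')
cv2.imwrite('pics/t5c.png',cv2.resize(c['img'][140:360,180:640,::-1],None,fx=1.7,fy=1.7,interpolation=3))
for s in slices(c,roi=(195,200,500,350)): print(s)
E
```

```text
t 12.3 [0.5041 0.0381 0.196 ] [179.9   0.  105.4] F [ 0.9 -0.7 -0.2] op 0.0684
delta units [ 0.26  5.85 -4.53] yaw units 0.43
(0.516, 0.1992, 44, 42, -72, np.int32(732), np.float64(382.0), np.float64(38.0))
(0.6027, 0.2214, 53, 42, -72, np.int32(2634), np.float64(500.0), np.float64(30.0))
(0.6001, -0.0024, 218, 57, -13, np.int32(316), np.float64(409.0), np.float64(283.0))
(0.6028, 0.2317, 69, 39, -73, np.int32(190), np.float64(265.0), np.float64(245.0))
(0.5138, 0.2141, 69, 39, -72, np.int32(168), np.float64(270.0), np.float64(279.0))
(0.4986, 0.3339, 68, 39, -81, np.int32(372), np.float64(225.0), np.float64(283.0))
(0.4377, -0.1951, 72, 41, -77, np.int32(419), np.float64(424.0), np.float64(310.0))
(0.3937, 0.3226, 68, 39, -74, np.int32(376), np.float64(228.0), np.float64(323.0))
```

View pics/t5c.png

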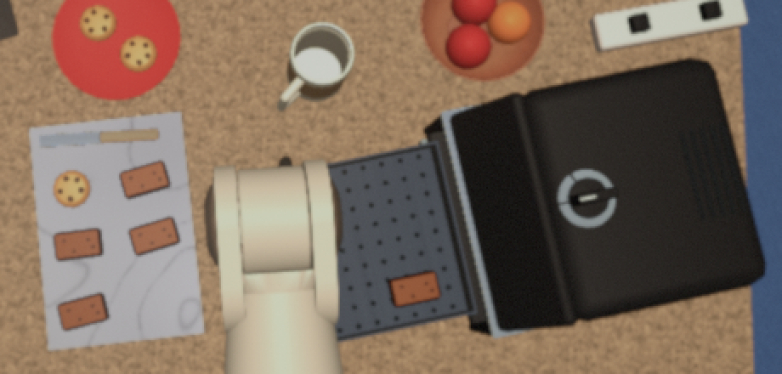

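Emit:
{"method": "apply_moves", "body": {
  "targets": [0.1, 1.5, 0, 0, 0, 0.43, 0.8, 0.2, 3, -0.5, 0, 0, 0.43, 0.8, 0.3, 4.5, -2, 0, 0, 0.43, 0.8, 0.3, 5.6, -3.2, 0, 0, 0.43, 0.8, 0.3, 5.6, -4, 0, 0, 0.43, 0.8]
}}

```text
time: 12.9
ee_pos: [0.5121, 0.2065, 0.0741]
tcp_rot: [180.0, -0.0, 108.1]
wrist_force: [-0.0, 0.1, -0.3]
opening: 0.0683
```

Emit:
{"method": "apply_moves", "body": {
  "targets": [0, 0, 0, 0, 0, 0, 0.8, 0, 0, 0, 0, 0, 0, 0.8]
}}

```text
time: 13.1
ee_pos: [0.5123, 0.2035, 0.0762]
tcp_rot: [-180.0, 0.0, 108.0]
wrist_force: [-0.1, -0.0, 0.2]
opening: 0.0684
```

```bash
python3 - <<'E'
from h import *
go(.512,.2138,.010,108)
c=camera('wrist')
for s in slices(c):
    if s[3]>35: print(s)
E
```

```text
t 13.1 [0.5123 0.2035 0.0762] [-180.    0.  108.] F [-0.1 -0.   0.2] op 0.0684
delta units [-0.01  0.34 -2.21] yaw units -0.0
(0.4986, 0.3204, 48, 41, -82, np.int32(8217), np.float64(367.0), np.float64(47.0))
(0.57, 0.3371, 55, 37, -60, np.int32(1587), np.float64(500.0), np.float64(69.0))
(0.512, 0.2138, 70, 41, -72, np.int32(8646), np.float64(323.0), np.float64(250.0))
(0.6002, 0.2309, 71, 41, -73, np.int32(7696), np.float64(479.0), np.float64(268.0))
(0.4988, 0.1137, 87, 51, -34, np.int32(287), np.float64(257.0), np.float64(391.0))
(0.5796, 0.1343, 65, 41, 66, np.int32(270), np.float64(378.0), np.float64(396.0))
(0.4451, 0.0297, 82, 36, 74, np.int32(238), np.float64(151.0), np.float64(448.0))
```

Emit:
{"method": "apply_moves", "body": {
  "targets": [0, 0.34, -1.2, 0, 0, 0, 0.8, 0, 0.34, -2.2, 0, 0, 0, 0.8, 0, 0.34, -2.2, 0, 0, 0, 0.8, 0, 0.34, -2.2, 0, 0, 0, 0.3, 0, 0.34, -2.2, 0, 0, 0, 0.3]
}}

```text
time: 13.65
ee_pos: [0.514, 0.2144, 0.0126]
tcp_rot: [179.8, -0.0, 108.0]
wrist_force: [1.4, 0.7, -1.3]
opening: 0.0443
```

Emit:
{"method": "apply_moves", "body": {
  "targets": [0, 0, 0, 0, 0, 0, 0.3, 0, 0, 0, 0, 0, 0, 0.3, 0, 0, 0, 0, 0, 0, 0.3]
}}

```text
time: 13.95
ee_pos: [0.514, 0.2145, 0.0125]
tcp_rot: [179.7, 0.0, 108.0]
wrist_force: [0.6, -0.7, 8.0]
opening: 0.0439
```

Emit:
{"method": "apply_moves", "body": {
  "targets": [0, 0, 0.5, 0, 0, 0, 0.3, 0, 0, 2, 0, 0, 0, 0.3, 0, 0, 3.7, 0, 0, 0, 0.3, 0, -1, 5.3, 0, 0, 0, 0.3, 0, -2.3, 6.7, 0, 0, -0.95, 0.3]
}}

```text
time: 14.45
ee_pos: [0.5123, 0.1553, 0.2038]
tcp_rot: [179.8, -0.0, 102.4]
wrist_force: [1.3, -0.5, -0.2]
opening: 0.044
```

Emit:
{"method": "apply_moves", "body": {
  "targets": [0, -1.5, 0, 0, 0, 0, 0.3, 0, -3, 0, 0, 0, 0, 0.3, 0, -4.5, 0, 0, 0, 0, 0.3, 0, -6, 0, 0, 0, 0, 0.3, 0, -7.5, 0, 0, 0, 0, 0.3]
}}

```text
time: 14.95
ee_pos: [0.512, -0.0717, 0.2016]
tcp_rot: [179.9, 0.0, 102.3]
wrist_force: [1.2, 1.0, -0.1]
opening: 0.0439
```

Emit:
{"method": "apply_moves", "body": {
  "targets": [0, -1.5, 0, 0, 0, 0, 0.3, 0, -2.5, 0, 0, 0, 0, 0.3, 0, -2.5, 0, 0, 0, 0, 0.3]
}}

```text
time: 15.25
ee_pos: [0.5119, -0.1483, 0.2011]
tcp_rot: [179.9, 0.1, 102.1]
wrist_force: [-0.3, 0.1, -0.9]
opening: 0.044
```

Emit:
{"method": "apply_moves", "body": {
  "targets": [0.09, -0.9, -1.5, 0, 0, 0, 0.3, 0.09, -0.9, -3, 0, 0, 0, 0.3, 0.09, -0.9, -4.3, 0, 0, 0, 0.3, 0.09, -0.9, -5, 0, 0, 0, 0.3, 0.09, -0.9, -5.37, 0, 0, 0, 0.3]
}}

```text
time: 15.75
ee_pos: [0.5142, -0.1713, 0.0378]
tcp_rot: [-179.9, -0.0, 102.3]
wrist_force: [-21.8, -1.6, 57.4]
opening: 0.044
```

Emit:
{"method": "apply_moves", "body": {
  "targets": [0, 0, 0, 0, 0, 0, 0.3, 0, 0, 0, 0, 0, 0, 0.3]
}}

```text
time: 15.95
ee_pos: [0.5158, -0.1718, 0.0401]
tcp_rot: [179.9, 0.1, 102.3]
wrist_force: [-0.0, -0.2, -0.8]
opening: 0.0441
```

Emit:
{"method": "apply_moves", "body": {
  "targets": [0, 0, 0, 0, 0, 0, 0.65, 0, 0, 0, 0, 0, 0, 0.65, 0, 0, 1, 0, 0, 0, 0.65, 0, 0.3, 2.5, 0, 0, 0, 0.65, 0, 0.6, 4, 0, 0, 0, 0.65]
}}

```text
time: 16.45
ee_pos: [0.5145, -0.1536, 0.1597]
tcp_rot: [-180.0, -0.0, 102.3]
wrist_force: [-0.0, -0.2, -0.0]
opening: 0.0556
```

Emit:
{"method": "apply_moves", "body": {
  "targets": [0, 1, 1, 0, 0, 0, 0.8, 0.6, 2.5, 1.2, 0, 0, 0, 0.8, 1.2, 4, 1.2, 0, 0, 0, 0.8, 1.8, 5.5, 1.2, 0, 0, 0, 0.8, 2.4, 7, 1.2, 0, 0, 1, 0.8]
}}

```text
time: 16.95
ee_pos: [0.5875, 0.0581, 0.195]
tcp_rot: [179.9, 0.0, 108.4]
wrist_force: [1.8, -0.8, -0.5]
opening: 0.0678
```

Emit:
{"method": "apply_moves", "body": {
  "targets": [0.1, 1.5, 0, 0, 0, 0, 0.8, 0.2, 3, -0.5, 0, 0, 0, 0.8, 0.3, 4.5, -2, 0, 0, 0, 0.8, 0.3, 5.6, -3.2, 0, 0, 0, 0.8, 0.3, 5.6, -4, 0, 0, 0, 0.8]
}}

```text
time: 17.45
ee_pos: [0.5955, 0.2275, 0.0728]
tcp_rot: [180.0, -0.0, 108.5]
wrist_force: [-0.5, -0.6, 0.7]
opening: 0.0681
```

Emit:
{"method": "apply_moves", "body": {
  "targets": [0, 0, 0, 0, 0, 0, 0.8, 0, 0, 0, 0, 0, 0, 0.8]
}}

```text
time: 17.65
ee_pos: [0.5958, 0.2238, 0.075]
tcp_rot: [-180.0, 0.0, 108.3]
wrist_force: [0.3, -1.0, 1.6]
opening: 0.0684
```

```bash
python3 - <<'E'
from h import *
go(.6005,.2312,.010,108)
c=camera('wrist')
for s in slices(c):
    if s[3]>35: print(s)
c=camera('top')
for s in slices(c,roi=(195,200,500,350)): print(s)
cv2.imwrite('pics/t6c.png',cv2.resize(c['img'][140:360,180:640,::-1],None,fx=1.7,fy=1.7,interpolation=3))
E
```

```text
t 17.65 [0.5958 0.2238 0.075 ] [-180.     0.   108.3] F [ 0.3 -1.   1.6] op 0.0684
delta units [ 0.16  0.25 -2.17] yaw units -0.06
(0.5005, 0.3172, 40, 40, 8, np.int32(6825), np.float64(191.0), np.float64(40.0))
(0.7566, 0.2222, 240, 112, -54, np.int32(2657), np.float64(580.0), np.float64(288.0))
(0.6016, 0.2312, 70, 41, -72, np.int32(8462), np.float64(332.0), np.float64(258.0))
(0.6204, 0.1455, 119, 66, 8, np.int32(881), np.float64(286.0), np.float64(392.0))
(0.5178, -0.1746, 72, 41, -78, np.int32(416), np.float64(416.0), np.float64(279.0))
(0.4964, 0.3481, 40, 39, -81, np.int32(146), np.float64(218.0), np.float64(285.0))
(0.4379, -0.1957, 72, 41, -77, np.int32(424), np.float64(424.0), np.float64(310.0))
(0.3917, 0.3293, 54, 39, -74, np.int32(298), np.float64(225.0), np.float64(324.0))
```

View pics/t6c.png

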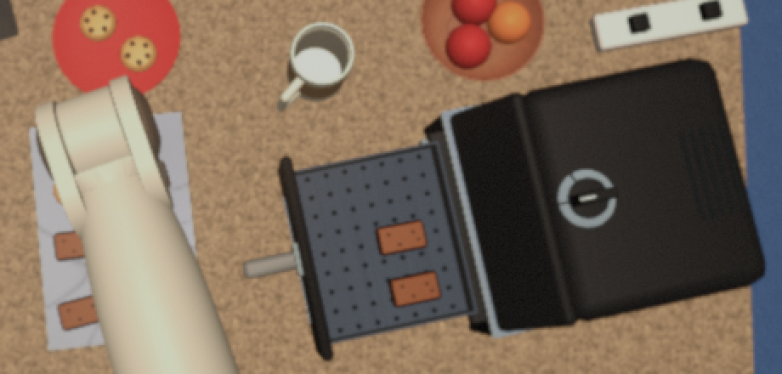

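Emit:
{"method": "apply_moves", "body": {
  "targets": [0.18, 0.25, -1.2, 0, 0, 0, 0.8, 0.18, 0.25, -2.1, 0, 0, 0, 0.8, 0.18, 0.25, -2.1, 0, 0, 0, 0.8, 0.18, 0.25, -2.1, 0, 0, 0, 0.3, 0.18, 0.25, -2.1, 0, 0, 0, 0.3]
}}

```text
time: 18.25
ee_pos: [0.603, 0.2316, 0.0146]
tcp_rot: [179.8, -0.0, 108.3]
wrist_force: [0.6, 0.1, -1.4]
opening: 0.0442
```

Emit:
{"method": "apply_moves", "body": {
  "targets": [0, 0, 0, 0, 0, 0, 0.3, 0, 0, 0, 0, 0, 0, 0.3, 0, 0, 0, 0, 0, 0, 0.3]
}}

```text
time: 18.55
ee_pos: [0.603, 0.2317, 0.0145]
tcp_rot: [179.7, 0.0, 108.3]
wrist_force: [-0.3, -1.9, 7.5]
opening: 0.0442
```

Emit:
{"method": "apply_moves", "body": {
  "targets": [0, 0, 0.5, 0, 0, 0, 0.3, 0, 0, 2, 0, 0, 0, 0.3, 0, 0, 3.7, 0, 0, 0, 0.3, 0, -1, 5.3, 0, 0, 0, 0.3, 0, -2.3, 6.7, 0, 0, -1, 0.3]
}}

```text
time: 19.05
ee_pos: [0.6012, 0.1727, 0.2057]
tcp_rot: [179.8, -0.0, 102.4]
wrist_force: [1.7, -0.9, -1.5]
opening: 0.0443
```

Emit:
{"method": "apply_moves", "body": {
  "targets": [0, -1.5, 0, 0, 0, 0, 0.3, 0, -3, 0, 0, 0, 0, 0.3, 0, -4.5, 0, 0, 0, 0, 0.3, 0, -6, 0, 0, 0, 0, 0.3, -0.2, -7.5, 0, 0, 0, 0, 0.3]
}}

```text
time: 19.55
ee_pos: [0.5953, -0.0545, 0.2031]
tcp_rot: [179.9, 0.0, 102.3]
wrist_force: [0.5, 0.2, -1.3]
opening: 0.0439
```

Emit:
{"method": "apply_moves", "body": {
  "targets": [0, -1.5, 0, 0, 0, 0, 0.3, 0, -3, 0, 0, 0, 0, 0.3, 0, -3, 0, 0, 0, 0, 0.3]
}}

```text
time: 19.85
ee_pos: [0.5948, -0.1475, 0.2029]
tcp_rot: [179.9, 0.1, 102.0]
wrist_force: [-0.3, 0.5, -0.9]
opening: 0.0444
```

```bash
python3 - <<'E'
from h import *
go(.594,-.158,.042,102.3)
snap('wrist','w7.png')
E
```

```text
t 19.85 [ 0.5948 -0.1475  0.2029] [1.799e+02 1.000e-01 1.020e+02] F [-0.3  0.5 -0.9] op 0.0444
delta units [-0.03 -0.35 -5.36] yaw units 0.04
```

View pics/w7.png

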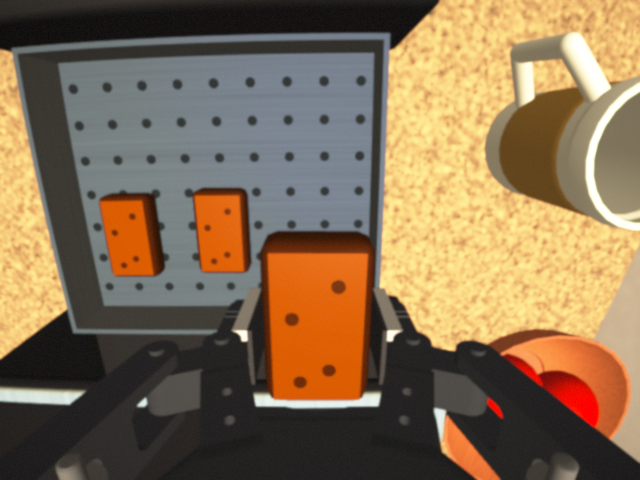

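Emit:
{"method": "apply_moves", "body": {
  "targets": [-0.2, -0.4, -1.5, 0, 0, 0, 0.3, -0.2, -0.4, -3, 0, 0, 0, 0.3, -0.2, -0.4, -4.2, 0, 0, 0, 0.3, -0.2, -0.4, -4.6, 0, 0, 0, 0.3, -0.2, -0.4, -4.8, 0, 0, 0, 0.3]
}}

```text
time: 20.4
ee_pos: [0.5893, -0.1539, 0.0575]
tcp_rot: [-180.0, -0.0, 102.4]
wrist_force: [0.3, 0.1, -1.6]
opening: 0.044
```

Emit:
{"method": "apply_moves", "body": {
  "targets": [0, 0, -0.15, 0, 0, 0, 0.3, 0, 0, -0.3, 0, 0, 0, 0.3, 0, 0, -0.45, 0, 0, 0, 0.3, 0, 0, -0.45, 0, 0, 0, 0.3]
}}

```text
time: 20.8
ee_pos: [0.5895, -0.1547, 0.044]
tcp_rot: [180.0, 0.0, 102.3]
wrist_force: [1.1, -0.8, -1.2]
opening: 0.0439
```

Emit:
{"method": "apply_moves", "body": {
  "targets": [0, 0, 0, 0, 0, 0, 0.62, 0, 0, 0, 0, 0, 0, 0.62, 0, 0, 1, 0, 0, 0, 0.62, 0, 0.3, 2.5, 0, 0, 0, 0.62, 0, 0.6, 4, 0, 0, 0, 0.62]
}}

```text
time: 21.3
ee_pos: [0.5889, -0.1366, 0.1651]
tcp_rot: [-180.0, -0.0, 102.3]
wrist_force: [0.7, -0.6, 0.9]
opening: 0.0531
```

Emit:
{"method": "apply_moves", "body": {
  "targets": [0, 1, 1, 0, 0, 0, 0.8, -0.6, 2.5, 1.2, 0, 0, 0, 0.8, -1.2, 4, 1.2, 0, 0, 0, 0.8, -1.8, 5.5, 1.2, 0, 0, 0, 0.8, -2.4, 7, 1.2, 0, 0, -0.7, 0.8]
}}

```text
time: 21.8
ee_pos: [0.5166, 0.0748, 0.2004]
tcp_rot: [179.9, -0.0, 98.1]
wrist_force: [0.4, 0.1, 0.4]
opening: 0.0685
```

Emit:
{"method": "apply_moves", "body": {
  "targets": [-0.2, 1.6, 0, 0, 0, 0, 0.8, -0.3, 3.2, 0, 0, 0, 0, 0.8, -0.4, 4.8, 0, 0, 0, 0, 0.8, -0.4, 6.4, -1, 0, 0, 0, 0.8, -0.4, 7.5, -2, 0, 0, 0, 0.8]
}}

```text
time: 22.3
ee_pos: [0.5058, 0.3002, 0.1419]
tcp_rot: [179.8, -0.1, 98.2]
wrist_force: [1.0, -0.8, 0.3]
opening: 0.0682
```

Emit:
{"method": "apply_moves", "body": {
  "targets": [0, 0, 0, 0, 0, 0, 0.8, 0, 0, 0, 0, 0, 0, 0.8]
}}

```text
time: 22.5
ee_pos: [0.5047, 0.2978, 0.14]
tcp_rot: [-179.9, 0.0, 98.2]
wrist_force: [0.2, -0.4, 0.9]
opening: 0.0682
```

```bash
python3 - <<'E'
from h import *
go(.4985,.333,.010,98)
c=snap('wrist','w8.png')
for s in slices(c):
    if s[3]>35: print(s)
c=camera('top')
for s in slices(c,roi=(195,200,500,350)): print(s)
E
```

```text
t 22.5 [0.5047 0.2978 0.14  ] [-179.9    0.    98.2] F [ 0.2 -0.4  0.9] op 0.0682
delta units [-0.21  1.17 -4.33] yaw units -0.04
(0.3052, 0.4094, 70, 37, -56, np.int32(1843), np.float64(46.0), np.float64(37.0))
(0.3932, 0.3215, 70, 41, -74, np.int32(5381), np.float64(168.0), np.float64(182.0))
(0.4973, 0.3331, 70, 41, -82, np.int32(5583), np.float64(315.0), np.float64(186.0))
(0.7343, 0.2701, 176, 64, -74, np.int32(1091), np.float64(589.0), np.float64(298.0))
(0.2821, 0.1149, 202, 38, 42, np.int32(945), np.float64(41.0), np.float64(399.0))
(0.5251, 0.1483, 164, 42, 7, np.int32(430), np.float64(306.0), np.float64(406.0))
(0.3791, 0.0562, 111, 47, 65, np.int32(452), np.float64(157.0), np.float64(444.0))
(0.6916, 0.1022, 110, 47, -48, np.int32(668), np.float64(482.0), np.float64(449.0))
(0.5923, -0.1568, 72, 41, -78, np.int32(410), np.float64(409.0), np.float64(251.0))
(0.5178, -0.1746, 72, 41, -78, np.int32(417), np.float64(416.0), np.float64(279.0))
(0.438, -0.1957, 72, 41, -77, np.int32(426), np.float64(424.0), np.float64(309.0))
```

View pics/w8.png

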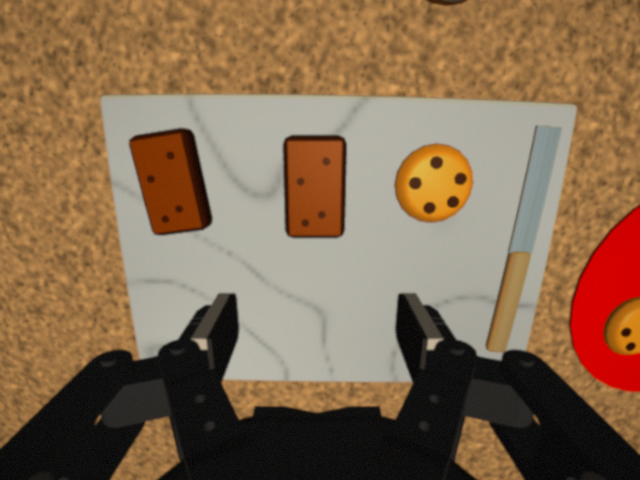

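Emit:
{"method": "apply_moves", "body": {
  "targets": [-0.23, 1.17, -1.2, 0, 0, 0, 0.8, -0.23, 1.17, -2.6, 0, 0, 0, 0.8, -0.23, 1.17, -3.6, 0, 0, 0, 0.8, -0.23, 1.17, -4.25, 0, 0, 0, 0.8, -0.23, 1.17, -4.25, 0, 0, 0, 0.8]
}}

```text
time: 23.1
ee_pos: [0.498, 0.3307, 0.0116]
tcp_rot: [-179.9, 0.1, 98.0]
wrist_force: [0.8, -0.5, -0.2]
opening: 0.0684
```

Emit:
{"method": "apply_moves", "body": {
  "targets": [0, 0, 0, 0, 0, 0, 0.8, 0, 0, 0, 0, 0, 0, 0.3, 0, 0, 0, 0, 0, 0, 0.3, 0, 0, 0, 0, 0, 0, 0.3, 0, 0, 0, 0, 0, 0, 0.3]
}}

```text
time: 23.6
ee_pos: [0.4997, 0.3329, 0.0154]
tcp_rot: [179.8, -0.1, 98.1]
wrist_force: [1.0, -2.0, 4.9]
opening: 0.0441
```

Emit:
{"method": "apply_moves", "body": {
  "targets": [0, 0, 0.5, 0, 0, 0, 0.3, 0, 0, 2, 0, 0, 0, 0.3, 0, 0, 3.7, 0, 0, 0, 0.3, 0, -1, 5.3, 0, 0, 0, 0.3, 0, -2.3, 6.7, 0, 0, 0.7, 0.3]
}}

```text
time: 24.1
ee_pos: [0.4983, 0.2735, 0.2071]
tcp_rot: [179.8, -0.1, 102.5]
wrist_force: [0.5, 0.8, -1.1]
opening: 0.0441
```

Emit:
{"method": "apply_moves", "body": {
  "targets": [0.3, -1.5, 0, 0, 0, 0, 0.3, 0.6, -3, 0, 0, 0, 0, 0.3, 0.9, -4.5, 0, 0, 0, 0, 0.3, 1.2, -6, 0, 0, 0, 0, 0.3, 1.5, -7.5, 0, 0, 0, 0, 0.3]
}}

```text
time: 24.6
ee_pos: [0.5435, 0.0465, 0.205]
tcp_rot: [179.9, 0.0, 102.3]
wrist_force: [0.7, 0.9, -1.5]
opening: 0.044
```

Emit:
{"method": "apply_moves", "body": {
  "targets": [0.2, -1.5, 0, 0, 0, 0, 0.3, 0.2, -3, 0, 0, 0, 0, 0.3, 0.2, -3.6, 0, 0, 0, 0, 0.3, 0.2, -3.6, 0, 0, 0, 0, 0.3]
}}

```text
time: 25.0
ee_pos: [0.5493, -0.0622, 0.2046]
tcp_rot: [179.9, 0.0, 102.1]
wrist_force: [-0.5, 0.6, 0.1]
opening: 0.0443
```

```bash
python3 - <<'E'
from h import *
go(.5544,-.0763,.042,102.3)
snap('wrist','w9.png')
E
```

```text
t 25.0 [ 0.5493 -0.0622  0.2046] [179.9   0.  102.1] F [-0.5  0.6  0.1] op 0.0443
delta units [ 0.17 -0.47 -5.42] yaw units 0.03
```

View pics/w9.png

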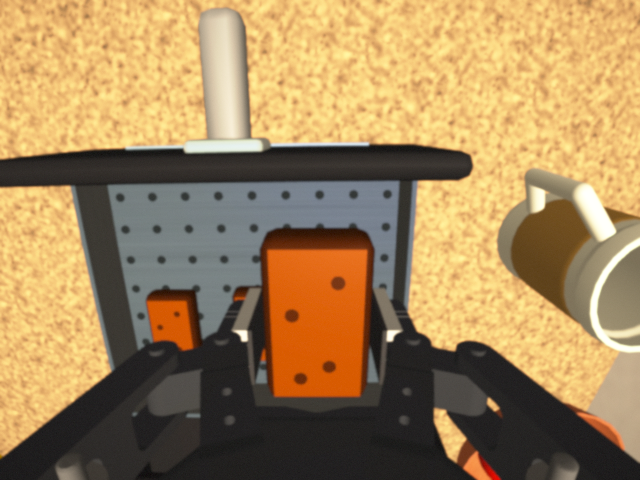

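Emit:
{"method": "apply_moves", "body": {
  "targets": [0.14, -0.34, -1.5, 0, 0, 0, 0.3, 0.14, -0.34, -3, 0, 0, 0, 0.3, 0.14, -0.34, -4.2, 0, 0, 0, 0.3, 0.14, -0.34, -4.6, 0, 0, 0, 0.3, 0.14, -0.34, -4.8, 0, 0, 0, 0.3]
}}

```text
time: 25.55
ee_pos: [0.5535, -0.0689, 0.059]
tcp_rot: [-180.0, -0.0, 102.4]
wrist_force: [0.2, -0.6, 0.3]
opening: 0.0439
```

Emit:
{"method": "apply_moves", "body": {
  "targets": [0, 0, -0.15, 0, 0, 0, 0.3, 0, 0, -0.3, 0, 0, 0, 0.3, 0, 0, -0.45, 0, 0, 0, 0.3, 0, 0, -0.48, 0, 0, 0, 0.3]
}}

```text
time: 25.95
ee_pos: [0.5539, -0.0699, 0.0449]
tcp_rot: [180.0, 0.0, 102.3]
wrist_force: [0.2, -0.1, -0.8]
opening: 0.0444
```

Emit:
{"method": "apply_moves", "body": {
  "targets": [0, 0, 0, 0, 0, 0, 0.65, 0, 0, 0, 0, 0, 0, 0.65, 0, 0, 1, 0, 0, 0, 0.65, 0, 0, 2.5, 0, 0, 0, 0.65, 0, 0.6, 4, 0, 0, 0, 0.65]
}}

```text
time: 26.45
ee_pos: [0.5532, -0.0529, 0.166]
tcp_rot: [-180.0, 0.0, 102.2]
wrist_force: [0.7, -0.7, -0.3]
opening: 0.0555
```

Emit:
{"method": "apply_moves", "body": {
  "targets": [-0.4, 1, 1, 0, 0, 0, 0.8, -1.2, 2.5, 1.2, 0, 0, 0, 0.8, -2, 4, 1.2, 0, 0, 0, 0.8, -2.8, 5.4, 1.2, 0, 0, 0, 0.8, -3.6, 6.8, 1.2, 0, 0, 0.65, 0.8]
}}

```text
time: 26.95
ee_pos: [0.4446, 0.1535, 0.2013]
tcp_rot: [179.9, -0.0, 106.2]
wrist_force: [0.5, 1.0, -0.3]
opening: 0.0683
```

Emit:
{"method": "apply_moves", "body": {
  "targets": [-0.4, 1.5, 0, 0, 0, 0, 0.8, -0.9, 3, -0.5, 0, 0, 0, 0.8, -1.4, 4.2, -1, 0, 0, 0, 0.8, -1.4, 4.5, -2, 0, 0, 0, 0.8, -1.4, 4.5, -2.5, 0, 0, 0, 0.8]
}}

```text
time: 27.45
ee_pos: [0.4026, 0.2881, 0.1238]
tcp_rot: [-179.9, 0.0, 106.4]
wrist_force: [-0.2, -0.7, -0.8]
opening: 0.0683
```

Emit:
{"method": "apply_moves", "body": {
  "targets": [0, 0, 0, 0, 0, 0, 0.8, 0, 0, 0, 0, 0, 0, 0.8]
}}

```text
time: 27.65
ee_pos: [0.4041, 0.2863, 0.1265]
tcp_rot: [180.0, 0.0, 106.1]
wrist_force: [0.0, 0.4, 0.8]
opening: 0.0683
```

```bash
python3 - <<'E'
from h import *
go(.3932,.322,.010,106)
c=snap('wrist','w10.png')
for s in slices(c):
    if s[3]>35: print(s)
c=camera('top')
for s in slices(c,roi=(195,200,500,350)): print(s)
E
```

```text
t 27.65 [0.4041 0.2863 0.1265] [180.    0.  106.1] F [0.  0.4 0.8] op 0.0683
delta units [-0.36  1.19 -3.88] yaw units -0.02
(0.1992, 0.365, 62, 50, 12, np.int32(2395), np.float64(35.0), np.float64(31.0))
(0.5392, 0.4595, 64, 46, -3, np.int32(1876), np.float64(587.0), np.float64(43.0))
(0.392, 0.3215, 70, 41, -74, np.int32(6227), np.float64(315.0), np.float64(187.0))
(0.25, 0.1291, 288, 45, 49, np.int32(1365), np.float64(58.0), np.float64(386.0))
(0.4387, 0.1417, 150, 37, 6, np.int32(478), np.float64(306.0), np.float64(407.0))
(0.3172, 0.0486, 105, 45, 73, np.int32(496), np.float64(149.0), np.float64(455.0))
(0.6037, 0.1315, 104, 45, -40, np.int32(673), np.float64(485.0), np.float64(453.0))
(0.5923, -0.1568, 72, 41, -78, np.int32(411), np.float64(409.0), np.float64(251.0))
(0.5561, -0.0698, 71, 41, -78, np.int32(412), np.float64(377.0), np.float64(264.0))
(0.5178, -0.1746, 72, 41, -78, np.int32(417), np.float64(416.0), np.float64(279.0))
(0.438, -0.1956, 72, 42, -77, np.int32(427), np.float64(424.0), np.float64(309.0))
```

View pics/w10.png

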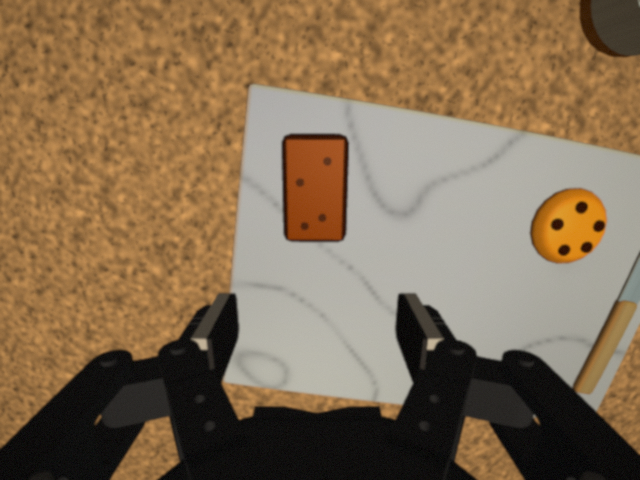

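Emit:
{"method": "apply_moves", "body": {
  "targets": [-0.4, 1.17, -1.2, 0, 0, 0, 0.8, -0.4, 1.17, -2.4, 0, 0, 0, 0.8, -0.4, 1.17, -3.3, 0, 0, 0, 0.8, -0.4, 1.17, -3.8, 0, 0, 0, 0.8, -0.4, 1.17, -3.85, 0, 0, 0, 0.8]
}}

```text
time: 28.25
ee_pos: [0.3915, 0.3214, 0.0094]
tcp_rot: [-179.9, 0.0, 106.2]
wrist_force: [0.5, -0.4, 0.5]
opening: 0.0684
```

Emit:
{"method": "apply_moves", "body": {
  "targets": [0, 0, 0, 0, 0, 0, 0.8, 0, 0, 0, 0, 0, 0, 0.3, 0, 0, 0, 0, 0, 0, 0.3, 0, 0, 0, 0, 0, 0, 0.3, 0, 0, 0, 0, 0, 0, 0.3]
}}

```text
time: 28.75
ee_pos: [0.3927, 0.3228, 0.012]
tcp_rot: [179.8, -0.1, 106.2]
wrist_force: [0.2, -0.1, 6.3]
opening: 0.0445
```

Emit:
{"method": "apply_moves", "body": {
  "targets": [0, 0, 0.5, 0, 0, 0, 0.3, 0, 0, 2, 0, 0, 0, 0.3, 0, 0, 3.7, 0, 0, 0, 0.3, 0, -1, 5.3, 0, 0, 0, 0.3, 0, -2.3, 6.7, 0, 0, -0.65, 0.3]
}}

```text
time: 29.25
ee_pos: [0.3915, 0.2629, 0.204]
tcp_rot: [179.9, -0.1, 102.4]
wrist_force: [1.0, -0.0, -0.6]
opening: 0.0438
```

Emit:
{"method": "apply_moves", "body": {
  "targets": [0.2, -1.5, 0, 0, 0, 0, 0.3, 0.5, -3, 0, 0, 0, 0, 0.3, 0.8, -4.5, 0, 0, 0, 0, 0.3, 1.1, -6, 0, 0, 0, 0, 0.3, 1.4, -7.5, 0, 0, 0, 0, 0.3]
}}

```text
time: 29.75
ee_pos: [0.4335, 0.0361, 0.2019]
tcp_rot: [179.9, 0.0, 102.3]
wrist_force: [1.0, 1.1, -1.3]
opening: 0.0444
```

Emit:
{"method": "apply_moves", "body": {
  "targets": [0, -1.5, 0, 0, 0, 0, 0.3, 0, -3, 0, 0, 0, 0, 0.3, 0, -4, 0, 0, 0, 0, 0.3, 0, -4, 0, 0, 0, 0, 0.3]
}}

```text
time: 30.15
ee_pos: [0.4333, -0.085, 0.2015]
tcp_rot: [179.9, 0.1, 102.1]
wrist_force: [0.7, 0.4, -0.7]
opening: 0.0446
```

```bash
python3 - <<'E'
from h import *
go(.4364,-.098,.0455,102.3)
snap('wrist','w11.png')
E
```

```text
t 30.15 [ 0.4333 -0.085   0.2015] [1.799e+02 1.000e-01 1.021e+02] F [ 0.7  0.4 -0.7] op 0.0446
delta units [ 0.1  -0.43 -5.2 ] yaw units 0.04
```

View pics/w11.png

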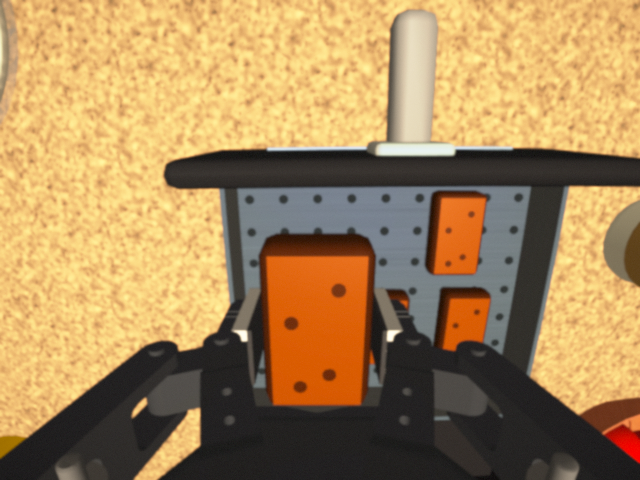

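Emit:
{"method": "apply_moves", "body": {
  "targets": [0.1, -0.43, -1.5, 0, 0, 0, 0.3, 0.1, -0.43, -3, 0, 0, 0, 0.3, 0.1, -0.43, -4.2, 0, 0, 0, 0.3, 0.1, -0.43, -4.6, 0, 0, 0, 0.3, 0.1, -0.43, -4.85, 0, 0, 0, 0.3]
}}

```text
time: 30.7
ee_pos: [0.4366, -0.0942, 0.0549]
tcp_rot: [-180.0, -0.0, 102.4]
wrist_force: [-0.0, -0.6, 0.2]
opening: 0.0442
```

Emit:
{"method": "apply_moves", "body": {
  "targets": [0, 0, -0.15, 0, 0, 0, 0.3, 0, 0, -0.3, 0, 0, 0, 0.3, 0, 0, -0.45, 0, 0, 0, 0.3, 0, 0, -0.5, 0, 0, 0, 0.3]
}}

```text
time: 31.1
ee_pos: [0.4369, -0.0951, 0.04]
tcp_rot: [180.0, 0.0, 102.3]
wrist_force: [-0.0, -1.0, -1.1]
opening: 0.0442
```

Emit:
{"method": "apply_moves", "body": {
  "targets": [0, 0, 0, 0, 0, 0, 0.65, 0, 0, 0, 0, 0, 0, 0.65, 0, 0, 1, 0, 0, 0, 0.65, 0, 0, 2.5, 0, 0, 0, 0.65, 0, 0.6, 4, 0, 0, 0, 0.65]
}}

```text
time: 31.6
ee_pos: [0.4362, -0.0778, 0.1611]
tcp_rot: [-180.0, 0.0, 102.2]
wrist_force: [1.7, -0.1, 0.1]
opening: 0.0557
```

Emit:
{"method": "apply_moves", "body": {
  "targets": [0.2, 1, 1, 0, 0, 0, 1, 0.5, 2.5, 1.2, 0, 0, 0, 1, 0.8, 4, 1.2, 0, 0, 0, 1, 0.8, 4.6, 1.2, 0, 0, 0, 1, 0.8, 4.6, 1.2, 0, 0, 0, 1]
}}

```text
time: 32.1
ee_pos: [0.4608, 0.0631, 0.196]
tcp_rot: [180.0, -0.0, 102.5]
wrist_force: [-0.9, -0.9, -0.4]
opening: 0.0853
```

```bash
python3 - <<'E'
from h import *
go(.4675,.04,.095,102.3)
c=snap('wrist','w12.png')
c=camera('top')
for s in slices(c,roi=(195,200,500,350)): print(s)
cv2.imwrite('pics/t12c.png',cv2.resize(c['img'][140:360,180:640,::-1],None,fx=1.7,fy=1.7,interpolation=3))
E
```

```text
t 32.1 [0.4608 0.0631 0.196 ] [180.   -0.  102.5] F [-0.9 -0.9 -0.4] op 0.0853
delta units [ 0.22 -0.77 -3.37] yaw units -0.03
(0.5923, -0.1568, 72, 41, -78, np.int32(410), np.float64(409.0), np.float64(251.0))
(0.5561, -0.07, 72, 41, -78, np.int32(412), np.float64(377.0), np.float64(264.0))
(0.5178, -0.1746, 72, 41, -78, np.int32(416), np.float64(416.0), np.float64(279.0))
(0.4376, -0.0965, 71, 41, -78, np.int32(419), np.float64(387.0), np.float64(309.0))
(0.4379, -0.1955, 72, 41, -77, np.int32(425), np.float64(424.0), np.float64(309.0))
```

View pics/w12.png

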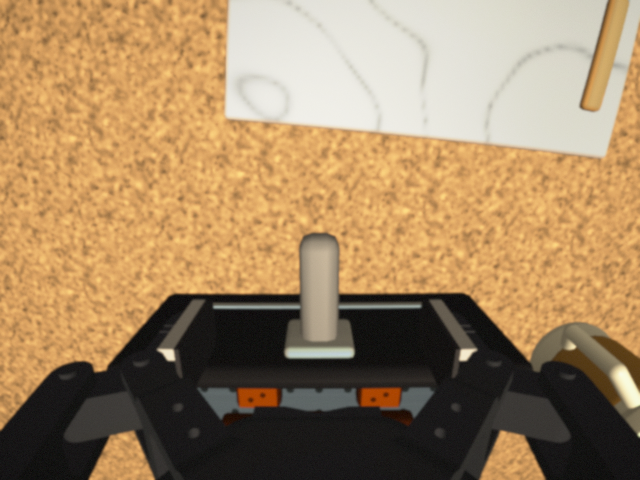

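View pics/t12c.png

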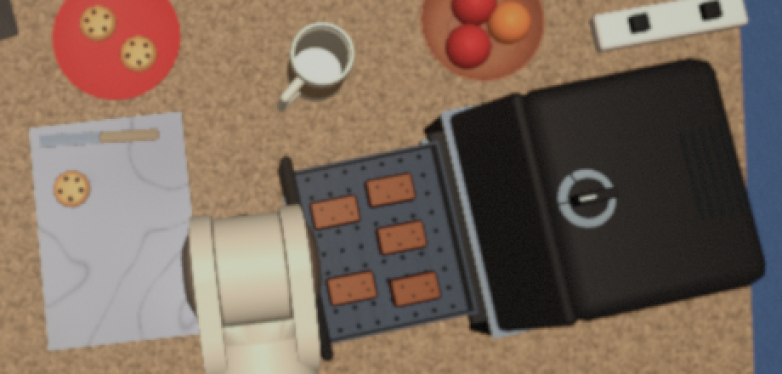

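Emit:
{"method": "apply_moves", "body": {
  "targets": [0.2, -0.4, -1, 0, 0, 0, 1, 0.2, -0.4, -2.2, 0, 0, 0, 1, 0.2, -0.4, -3.1, 0, 0, 0, 1, 0.2, -0.4, -3.33, 0, 0, 0, 1, 0.2, -0.4, -3.33, 0, 0, 0, 1],
  "newtons": 50
}}

```text
time: 32.7
ee_pos: [0.4662, 0.0481, 0.0956]
tcp_rot: [-179.9, -0.0, 102.2]
wrist_force: [0.9, -0.1, 0.7]
opening: 0.0852
```

Emit:
{"method": "apply_moves", "body": {
  "targets": [0, 0, 0, 0, 0, 0, 0.6, 0, 0, 0, 0, 0, 0, 0, 0, 0, 0, 0, 0, 0, 0, 0, 0, 0, 0, 0, 0, 0, 0, 0, 0, 0, 0, 0, 0]
}}

```text
time: 33.2
ee_pos: [0.4656, 0.0488, 0.0969]
tcp_rot: [-179.9, 0.0, 102.3]
wrist_force: [-9.7, -2.8, 11.6]
opening: 0.0272
```

Emit:
{"method": "apply_moves", "body": {
  "targets": [0.05, -0.25, 0, 0, 0, 0, 0, 0.16, -0.75, 0, 0, 0, 0, 0, 0.3, -1.4, 0, 0, 0, 0, 0, 0.46, -2.1, 0, 0, 0, 0, 0, 0.62, -2.8, 0, 0, 0, 0, 0]
}}

```text
time: 33.7
ee_pos: [0.4845, -0.0354, 0.0969]
tcp_rot: [-179.9, -0.0, 102.4]
wrist_force: [-7.6, 2.4, 9.4]
opening: 0.0268
```

Emit:
{"method": "apply_moves", "body": {
  "targets": [0.15, -0.7, 0, 0, 0, 0, 0, 0.3, -1.4, 0, 0, 0, 0, 0, 0.45, -2.1, 0, 0, 0, 0, 0, 0.57, -2.6, 0, 0, 0, 0, 0, 0.66, -3, 0, 0, 0, 0, 0]
}}

```text
time: 34.2
ee_pos: [0.5048, -0.1258, 0.0969]
tcp_rot: [-180.0, 0.0, 102.3]
wrist_force: [-5.1, 1.5, 8.3]
opening: 0.0269
```

Emit:
{"method": "apply_moves", "body": {
  "targets": [0.08, -0.35, 0, 0, 0, 0, 0, 0.14, -0.65, 0, 0, 0, 0, 0, 0.2, -0.9, 0, 0, 0, 0, 0, 0.24, -1.1, 0, 0, 0, 0, 0, 0.27, -1.25, 0, 0, 0, 0, 0]
}}

```text
time: 34.7
ee_pos: [0.5123, -0.1595, 0.0969]
tcp_rot: [180.0, -0.4, 102.4]
wrist_force: [-7.0, 18.5, 11.6]
opening: 0.0271
```

Emit:
{"method": "apply_moves", "body": {
  "targets": [0.02, -0.1, 0, 0, 0, 0, 0, 0.04, -0.2, 0, 0, 0, 0, 0]
}}

```text
time: 34.9
ee_pos: [0.5142, -0.1676, 0.097]
tcp_rot: [180.0, -0.1, 102.4]
wrist_force: [-3.9, 3.2, 7.5]
opening: 0.027
```

Emit:
{"method": "apply_moves", "body": {
  "targets": [0.02, -0.1, 0, 0, 0, 0, 0, 0.04, -0.2, 0, 0, 0, 0, 0]
}}

```text
time: 35.1
ee_pos: [0.5147, -0.1698, 0.0969]
tcp_rot: [179.9, -0.6, 102.5]
wrist_force: [-7.9, 36.0, 12.5]
opening: 0.0267
```

Emit:
{"method": "apply_moves", "body": {
  "targets": [-0.02, 0.1, 0, 0, 0, 0, 0, -0.02, 0.1, 0, 0, 0, 0, 0.5, -0.02, 0.1, 0, 0, 0, 0, 1, -0.02, 0.1, 0, 0, 0, 0, 1, -0.02, 0.1, 0, 0, 0, 0, 1]
}}

```text
time: 35.6
ee_pos: [0.515, -0.1717, 0.0958]
tcp_rot: [-180.0, 0.0, 102.3]
wrist_force: [0.0, -0.2, -0.2]
opening: 0.0825
```

Emit:
{"method": "apply_moves", "body": {
  "targets": [-0.1, 0.5, 1.5, 0, 0, 0, 1, -0.2, 1, 3, 0, 0, 0, 1, -0.4, 1.5, 4.6, 0, 0, 0, 1, -0.4, 1.5, 6.2, 0, 0, 0, 1, -0.4, 1.5, 7.8, 0, 0, 0, 1]
}}

```text
time: 36.1
ee_pos: [0.5025, -0.1262, 0.3321]
tcp_rot: [180.0, 0.0, 102.3]
wrist_force: [1.5, -0.1, 0.7]
opening: 0.0857
```

Emit:
{"method": "apply_moves", "body": {
  "targets": [0, 0, 1.5, 0, 0, 0, 1, 0, 0, 1.5, 0, 0, 0, 1]
}}

```text
time: 36.3
ee_pos: [0.5036, -0.1268, 0.3814]
tcp_rot: [179.5, 0.3, 102.3]
wrist_force: [0.4, -0.5, -0.2]
opening: 0.0855
```

```bash
python3 - <<'E'
from h import *
go(.56,-.37,.4,102.3)
c=snap('wrist','w13.png')
c=camera('top')
cv2.imwrite('pics/t13c.png',cv2.resize(c['img'][140:360,180:640,::-1],None,fx=1.7,fy=1.7,interpolation=3))
s=snap('scene','s13.png'); cv2.imwrite('pics/s13c.png',cv2.resize(s['img'][0:300,180:480,::-1],None,fx=2,fy=2,interpolation=3))
for n in('top','scene'): print([(np.round(r['box'],1).tolist(),r['conf']) for r in recognise('dial',n)])
E
```

```text
t 36.3 [ 0.5036 -0.1268  0.3814] [179.5   0.3 102.3] F [ 0.4 -0.5 -0.2] op 0.0855
delta units [ 1.88 -8.11  0.62] yaw units -0.0
[([197.5, 206.0, 298.3, 350.8], 0.33)]
[([285.3, 54.4, 302.7, 82.2], 0.5)]
```

View pics/t13c.png

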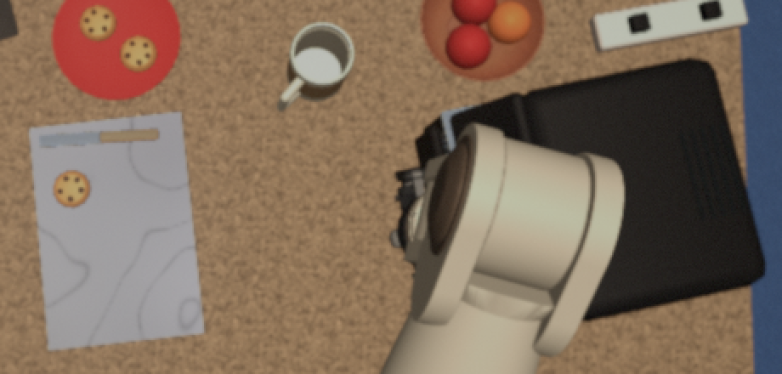

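View pics/s13c.png

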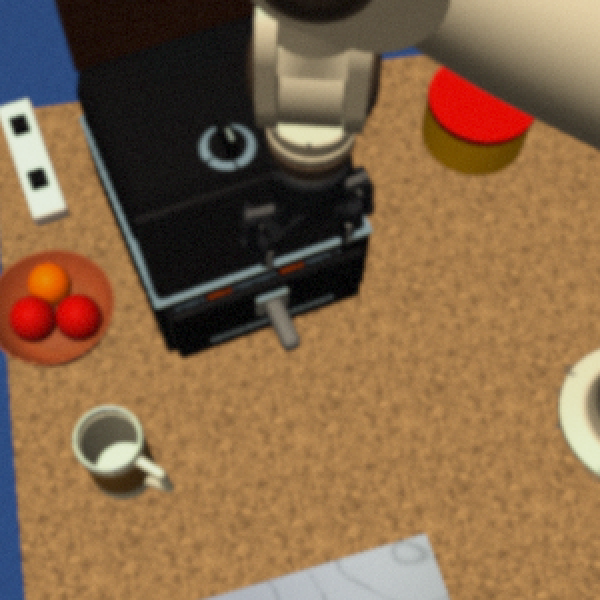

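View pics/w13.png

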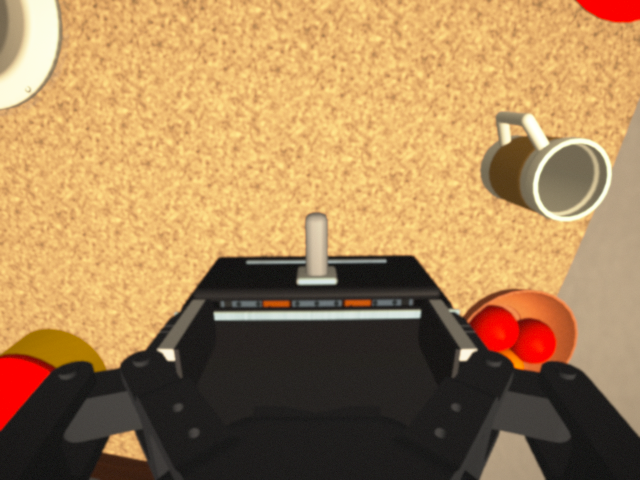

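```bash
python3 - <<'E'
from h import *
c=camera('wrist')
for uv,z in [((316,214),.115),((316,277),.118),((222,258),.142),((412,258),.142),((222,295),.142),((412,295),.142),((215,315),.16),((420,315),.16)]: print(uv,z,np.round(ray(c,uv,z),4))
cv2.imwrite('pics/w14.png',cv2.resize(c['img'][190:350,150:490,::-1],None,fx=2.3,fy=2.3,interpolation=2))
# predicted
d=np.array([.2195,-.9756])
print('tip old',[.4994,-.097],'tip home pred', np.array([.4614,.072])+d*.225)
E
```

```text
(316, 214) 0.115 [ 0.5046 -0.1444  0.115 ]
(316, 277) 0.118 [ 0.5213 -0.2208  0.118 ]
(222, 258) 0.142 [ 0.4101 -0.211   0.142 ]
(412, 258) 0.142 [ 0.6205 -0.1647  0.142 ]
(222, 295) 0.142 [ 0.4162 -0.257   0.142 ]
(412, 295) 0.142 [ 0.6342 -0.2091  0.142 ]
(215, 315) 0.16 [ 0.415  -0.2741  0.16  ]
(420, 315) 0.16 [ 0.6436 -0.2238  0.16  ]
tip old [0.4994, -0.097] tip home pred [ 0.5107875 -0.14751  ]
```

View pics/w14.png

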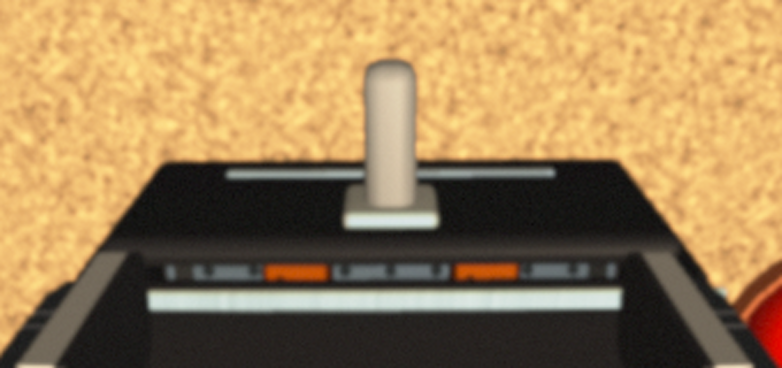

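Emit:
{"method": "apply_moves", "body": {
  "targets": [0.3, -1.4, 0.6, 0, 0, 0, 1, 0.7, -2.9, 0.6, 0, 0, 0, 1, 1.1, -4.4, 0.6, 0, 0, 0, 1, 1.4, -5.8, 0.6, 0, 0, 0, 1, 1.4, -5.8, 0.6, 0, 0, 0, 1]
}}

```text
time: 37.1
ee_pos: [0.546, -0.3055, 0.3873]
tcp_rot: [-179.7, -0.2, 102.1]
wrist_force: [0.1, 0.6, -1.4]
opening: 0.0855
```

Emit:
{"method": "apply_moves", "body": {
  "targets": [0, 0, 0, 0, 0, 0, 1, 0, 0, 0, 0, 0, 0, 1]
}}

```text
time: 37.3
ee_pos: [0.5447, -0.2998, 0.3928]
tcp_rot: [-180.0, -0.0, 102.3]
wrist_force: [0.2, 0.2, -0.1]
opening: 0.0854
```

```bash
python3 - <<'E'
from h import *
go(.56,-.375,.29,102.3)
c=snap('wrist','w15.png')
print(recognise('dial','wrist'))
E
```

```text
t 37.3 [ 0.5447 -0.2998  0.3928] [-180.    -0.   102.3] F [ 0.2  0.2 -0.1] op 0.0854
delta units [ 0.51 -2.51 -3.43] yaw units -0.01
[{'box': [286.3, 297.5, 349.9, 382.4], 'conf': 0.75}]
```

View pics/w15.png

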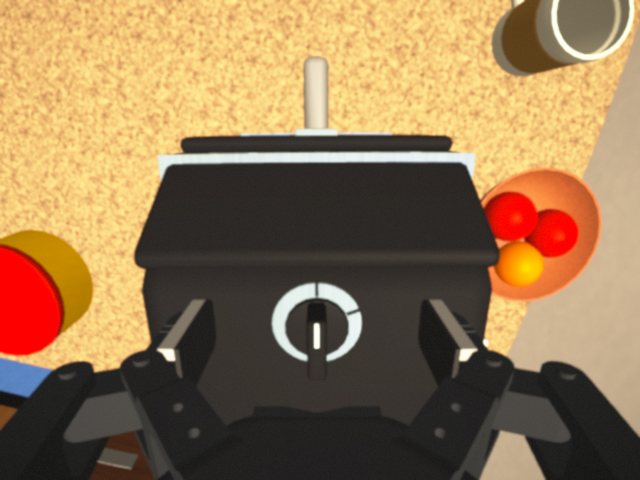

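```bash
python3 - <<'E'
from h import *
c=camera('wrist')
print(ray(c,(317,323),.271), ray(c,(317,303),.30),ray(c,(317,379),.312))
go(.5605,-.375,.285,102.3)
E
```

```text
[ 0.56189817 -0.37925011  0.271     ] [ 0.55447961 -0.34587936  0.3       ] [ 0.5671509  -0.40343866  0.312     ]
t 37.45 [ 0.5446 -0.2993  0.394 ] [1.799e+02 1.000e-01 1.024e+02] F [0.2 0.9 0.4] op 0.0857
delta units [ 0.53 -2.52 -3.63] yaw units -0.02
```

Emit:
{"method": "apply_moves", "body": {
  "targets": [0.3, -1.3, 0, 0, 0, 0, 0.7, 0.54, -2.6, 0, 0, 0, 0, 0.7, 0.54, -2.6, -1.3, 0, 0, 0, 0.7, 0.54, -2.6, -2.4, 0, 0, 0, 0.7, 0.54, -2.6, -2.8, 0, 0, 0, 0.7],
  "newtons": 30
}}

```text
time: 37.95
ee_pos: [0.5603, -0.3774, 0.3043]
tcp_rot: [-179.8, -0.3, 102.3]
wrist_force: [0.7, 0.0, -0.6]
opening: 0.06
```

Emit:
{"method": "apply_moves", "body": {
  "targets": [0, 0, 0, 0, 0, 0, 0.7, 0, 0, 0, 0, 0, 0, 0.7]
}}

```text
time: 38.15
ee_pos: [0.561, -0.3777, 0.3108]
tcp_rot: [179.9, 0.1, 102.4]
wrist_force: [0.3, 0.8, 0.6]
opening: 0.0595
```

```bash
python3 - <<'E'
from h import *
go(.5612,-.377,.286,102.3)
c=snap('wrist','w16.png')
E
```

```text
t 38.15 [ 0.561  -0.3777  0.3108] [1.799e+02 1.000e-01 1.024e+02] F [0.3 0.8 0.6] op 0.0595
delta units [ 0.01  0.02 -0.83] yaw units -0.01
```

View pics/w16.png

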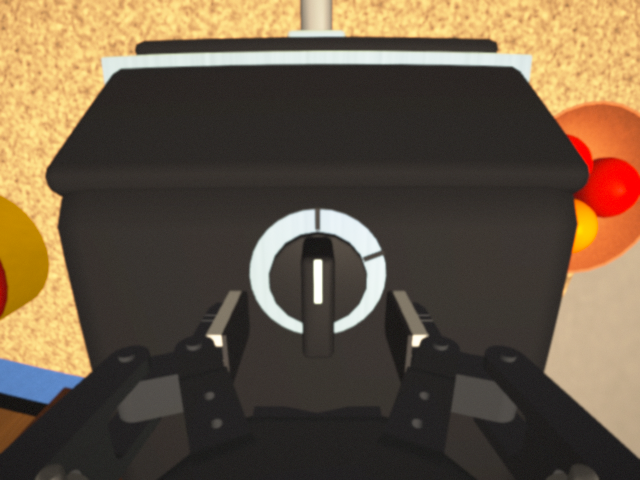

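Well aligned: bar at column 317, midway between the pads (232 / 403). Lower and pinch.

Emit:
{"method": "apply_moves", "body": {
  "targets": [0, 0, -0.4, 0, 0, 0, 0.7, 0, 0, -0.8, 0, 0, 0, 0.7, 0, 0, -0.8, 0, 0, 0, 0.5, 0, 0, -0.8, 0, 0, 0, 0.3, 0, 0, -0.8, 0, 0, 0, 0]
}}

```text
time: 38.7
ee_pos: [0.5615, -0.3786, 0.2863]
tcp_rot: [179.9, 0.1, 102.3]
wrist_force: [0.3, 1.1, -0.1]
opening: 0.0166
```

Emit:
{"method": "apply_moves", "body": {
  "targets": [0, 0, 0, 0, 0, 0, 0, 0, 0, 0, 0, 0, 0, 0, 0, 0, 0, 0, 0, 0, 0]
}}

```text
time: 39.0
ee_pos: [0.5616, -0.3786, 0.2864]
tcp_rot: [179.9, 0.1, 102.3]
wrist_force: [2.2, 0.1, 5.6]
opening: 0.0143
```

Emit:
{"method": "apply_moves", "body": {
  "targets": [0, 0, 0, 0, 0, -0.8, 0, 0, 0, 0, 0, 0, -2, 0, 0, 0, 0, 0, 0, -3.2, 0, 0, 0, 0, 0, 0, -4.4, 0, 0, 0, 0, 0, 0, -5.6, 0]
}}

```text
time: 39.5
ee_pos: [0.5627, -0.3787, 0.2864]
tcp_rot: [179.7, -0.0, 68.5]
wrist_force: [7.9, -2.3, 5.4]
opening: 0.0144
```

Emit:
{"method": "apply_moves", "body": {
  "targets": [0, 0, 0, 0, 0, -1.2, 0, 0, 0, 0, 0, 0, -2.4, 0, 0, 0, 0, 0, 0, -3.6, 0, 0, 0, 0, 0, 0, -4.8, 0, 0, 0, 0, 0, 0, -5.6, 0]
}}

```text
time: 40.0
ee_pos: [0.5636, -0.3793, 0.2865]
tcp_rot: [179.6, -0.2, 34.9]
wrist_force: [12.5, -5.7, 4.3]
opening: 0.0143
```

Emit:
{"method": "apply_moves", "body": {
  "targets": [0, 0, 0, 0, 0, -0.2, 0, 0, 0, 0, 0, 0, -0.3, 0]
}}

```text
time: 40.2
ee_pos: [0.5636, -0.3793, 0.2865]
tcp_rot: [179.6, -0.2, 33.3]
wrist_force: [12.3, -5.1, 5.7]
opening: 0.0143
```

Emit:
{"method": "apply_moves", "body": {
  "targets": [0, 0, 0, 0, 0, 0, 0.6, 0, 0, 0, 0, 0, 0, 0.6, 0, 0, 0, 0, 0, 0, 0.6, 0, 0, 0, 0, 0, 0, 0.6, 0, 0, 1, 0, 0, 0, 0.6]
}}

```text
time: 40.7
ee_pos: [0.56, -0.3778, 0.3096]
tcp_rot: [-179.5, 0.2, 33.3]
wrist_force: [1.0, -1.2, 0.2]
opening: 0.0513
```

Emit:
{"method": "apply_moves", "body": {
  "targets": [0, 0, 1.5, 0, 0, 0, 1, 0, 0, 3, 0, 0, 0, 1, -1, 1, 3.5, 0, 0, 0, 1, -2, 2, 3.5, 0, 0, 0, 1, -3, 3.5, 3.5, 0, 0, 0, 1]
}}

```text
time: 41.2
ee_pos: [0.4871, -0.2953, 0.4207]
tcp_rot: [179.9, -0.0, 33.3]
wrist_force: [1.4, 0.1, 1.1]
opening: 0.0854
```

Emit:
{"method": "apply_moves", "body": {
  "targets": [-1, 1.5, 0, 0, 0, 0, 1, -2, 3, 0, 0, 0, 0, 1, -3, 4.5, 0, 0, 0, 0, 1, -4, 6, 0, 0, 0, 0, 1, -4, 6, 0, 0, 0, 0, 1]
}}

```text
time: 41.7
ee_pos: [0.3641, -0.1124, 0.4227]
tcp_rot: [179.9, -0.1, 33.4]
wrist_force: [-0.4, -0.6, 1.0]
opening: 0.0855
```

```bash
python3 - <<'E'
from h import *
o=bot.get_obs(); print(o['time'],o['ee_pos'])
c=camera('top')
cv2.imwrite('pics/t17c.png',cv2.resize(c['img'][140:360,180:640,::-1],None,fx=1.7,fy=1.7,interpolation=3))
s=camera('scene'); cv2.imwrite('pics/s17c.png',cv2.resize(s['img'][0:250,180:450,::-1],None,fx=2.3,fy=2.3,interpolation=3))
print([ (q,n,[np.round(r['box'],0).tolist() for r in recognise(q,n)][:1]) for q in('mug','jar','cookie1') for n in('top','scene')])
for uv in [(0,0)]: pass
E
```

```text
41.7 [ 0.36414762 -0.1123762   0.42266839]
[('mug', 'top', [[344.0, 152.0, 387.0, 207.0]]), ('mug', 'scene', [[216.0, 204.0, 269.0, 251.0]]), ('jar', 'top', [[141.0, 242.0, 180.0, 269.0]]), ('jar', 'scene', [[335.0, 399.0, 360.0, 428.0]]), ('cookie1', 'top', [[212.0, 240.0, 231.0, 263.0]]), ('cookie1', 'scene', [[313.0, 348.0, 342.0, 366.0]])]
```

View pics/t17c.png

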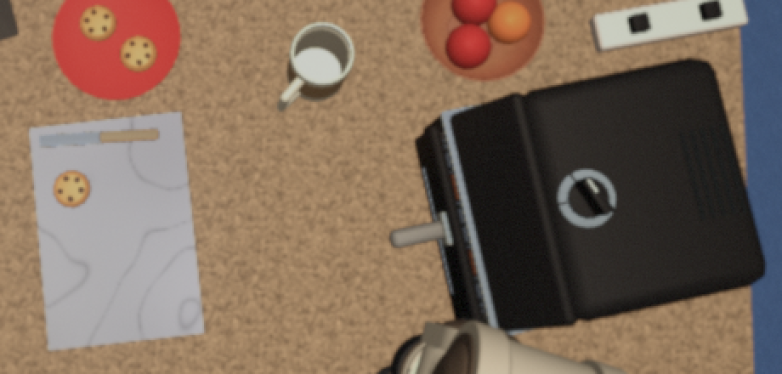

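View pics/s17c.png

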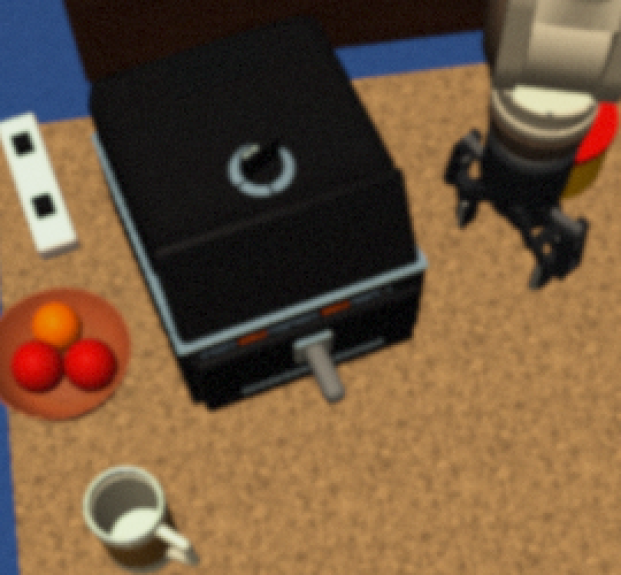

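```bash
python3 - <<'E'
from h import *
c=camera('top')
cv2.imwrite('pics/t18.png',cv2.resize(c['img'][190:350,380:560,::-1],None,fx=4,fy=4,interpolation=2))
a=cv2.imread('pics/t3.png')
b=cv2.imread('pics/top0.png')[190:350,380:560]; cv2.imwrite('pics/t18a.png',cv2.resize(b,None,fx=4,fy=4,interpolation=2))
E
```

```text
(no output)
```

View pics/t18.png

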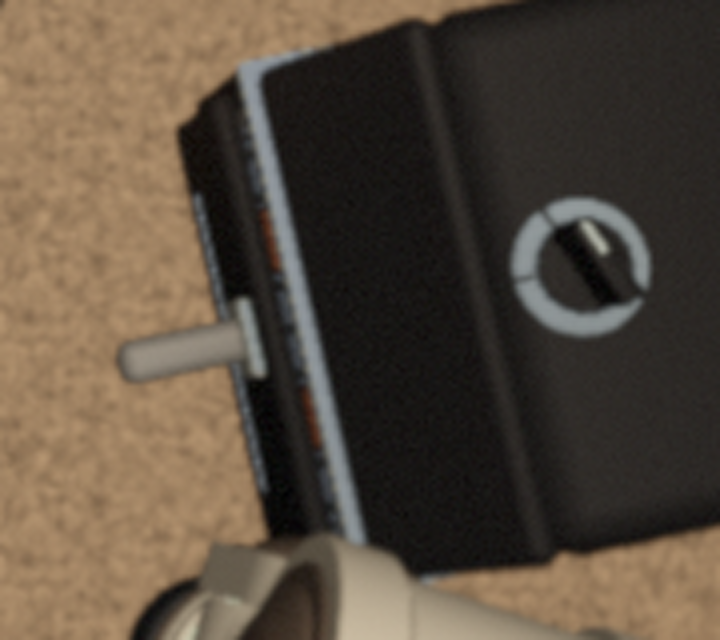

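View pics/t18a.png

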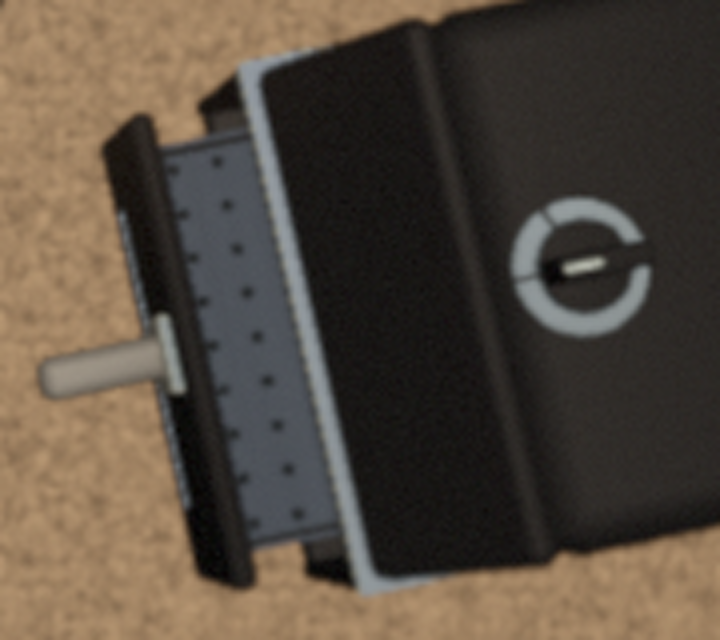

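```bash
python3 -c "
from workcell import bot
print(bot.job_done())"
```

```text
the job is handed in; nothing more can be done
None
```

I pulled the drawer out to its stop and laid all five slices flat in the basket in two rows, with none touching. I then pushed the drawer home and turned the dial about 69° clockwise to on. The job was handed in at about 42 s with the arm clear of everything.

**Checks that passed:**
- **Slices:** the last top picture before closing showed all five flat and separate in the basket.
- **Catch:** while closing, the push force rose to about 18 N, dropped to 3 N, then met a hard stop at 36 N. That is how the catch should feel when it snaps in.
- **Dial:** it lines up with its "on" mark in the final top picture.
- **Left alone:** the cookie, mug and jar are where they started, within the detector's few-pixel scatter.

**Checks that were less clean:**
- **Drawer position:** the wrist camera put the handle tip about 3 mm short along the slide, and 6 mm to the side, of where I calculated it should be when home. That is roughly the camera error and still inside the catch's range. I did not test the catch with a pull.
- **Gap above the panel:** two slices can still be seen through a narrow gap above the drawer panel. I took this to be the fryer's own shape, since the panel sits against its front.
- **Second slice:** it touched the basket floor with a brief 57 N at the wrist. It stayed flat and in place, and I set the rest down more slowly.

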